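Interlock switch check on the scanner control unit

TASK

The control unit's interlock switch has to be checked. Stand everything that was left on top of the unit upright in the desk tray, then lift off the unit's cover and lay it on the rubber service mat, right way up, then take out the inner guard and stand that on the mat beside it. Then press the roller lever inside just until it clicks, without overtravel, let it spring back, and put the guard back down over the switch inside the unit; the cover stays on the mat, and the stapler, computer mouse and bottle are left alone.

Things in the scene. Friction and masses are not known exactly. Their poses are not given: they have to be found in the camera images.
- unit: Control unit, white open-topped metal case fixed on the desk: 190 (x) by 230 (y), 124 high, walls and floor 5 thick. Origin: centre of the underside, z up. A steel block 67 high fills the +y end (from y = +65); the rest is a well for the guard, 180 by 175. The interlock switch stands on its floor, lever hinged at x 0, y -66, z 34, running to +y.
- roller_top (a point): Top of the white roller (20 diameter, 16 wide along the unit's x) at the free end of the switch's lever; at rest at x = 0, y = -6, z = 62 in the unit's frame. It is pressed straight down. The lever is 60 long from hinge to roller axis, measured level.
- switch_lever (a joint): Angle of the sprung roller lever in rad, 0 at rest, growing as the roller is pressed down. It clicks at 0.12 (roller about 7.5 mm down, about 4 N); beyond 0.26 (about 16 mm down, about 6.3 N) is overtravel. The spring is preloaded: about 2 N starts it moving. It springs back by itself.
- cover_handle (a point): Centre of the handle of the unit's cover: a bar on two posts, 64 long (its y), 14 wide and 14 thick, 30 of free height under it to the plate, its axes parallel to the cover's. The plate's upper face is 37 below this point, the cover's lowest edge 50 below. z up.
- guard_handle (a point): Centre of the handle of the inner guard: a bar on two posts, 64 long (its y), 14 wide and 14 thick, 30 of free height under it to the plate. The guard's foot is 107 below this point. At home the point is 112 above the desk at x 0, y -25 in the unit's frame, the guard's axes parallel to the unit's (a half turn makes no difference).
- mat_centre (a point): Centre of the upper face of the black rubber service mat, 360 (its x) by 250 (its y), 3 thick, fixed flat on the desk to the left or right of the unit. Cover and guard fit on it one behind the other along its x.
- tray: Grey desk tray, open at the top, 340 (its x) by 250 (its y) outside, 45 high, walls and floor 4 thick, fixed on the desk on the other side of the unit. Origin: centre of the underside, z up.
- plant_mid (a point): Round terracotta pot with a small succulent, 60 diameter at the top, 50 at the foot, 60 high (leaves to 78). Site at its centre, half-way up, z up. Loose; stands on the cover at the start, may be absent.
- tin_mid (a point): Round steel tin, 60 diameter, 62 high. Site at its centre, half-way up, z up. Loose; stands on the cover at the start, may be absent.
- pot_mid (a point): Round black open pen pot, empty, 60 diameter, 70 high, wall 4. Site at its centre, half-way up, z up. Loose; stands on the cover at the start, may be absent.
- speaker_mid (a point): Small grey desk speaker, 56 by 56 (sides along its x and y), 70 high. Site at its centre, half-way up, z up. Loose; stands on the cover at the start, may be absent.
- cover: The unit's cover, a white plate 190 (x) by 230 (y), 0.45 kg, with a raised edge 8 high round the top and ribs below that drop 8 inside the case; axes parallel to the unit's at the start. Origin: centre of the underside.
- guard: The inner guard, an upside-down aluminium pan 140 (x) by 150 (y), 70 high without its handle, 0.25 kg; stands on the floor of the unit over the switch, under the cover. Origin: centre of the underside.
- mouse: Black computer mouse, 78 by 62 by 36, lying beyond the unit; leave alone. Origin under its centre.
- stapler: Stapler, 35 by 130 by 43, lying beyond the unit; leave alone. Origin under its centre.
- bottle: Clear water bottle, 64 diameter, 200 high, standing beyond the unit; leave alone. leave alone. Origin under its centre.
Not all that is in view belongs to the job. Leave any blue, pink or red look-alike of the part that bears tin_mid alone.

How it is judged:
By the outcome, as a careful person would: the job done as asked, in the order asked, and still so for the second after the job is handed in, with the robot touching nothing.
Of plant, tin, pot, speaker only 2 to 4 are there at a start; the rules pass over those that are not, and their reading is None.
At some moment in a run one of plant, tin, pot, speaker may be knocked a few centimetres aside while the robot is not near it.
Once in a run the grip may slacken for a moment while it holds something.
It also fails if it takes over 210 s, if anything falls off the work surface, if the arm or the gripper's body presses on something with over 40 N, if the wrist force passes 120 N, or if a joint passes its speed limit or range.

ROBOT

A 6-joint arm with a two-finger parallel gripper is mounted at the origin on the work surface. World frame = base frame: x ahead of the robot, y to its left, z up, the work surface at z = 0. Lengths are in m, angles in degrees, forces in N, time in s.
With the tool pointing down it reaches from about 0.3 to 0.875 m from the base axis. Payload 6.4 kg.
Tool frame: the origin (TCP) lies at the very end of the fingers, on their centre line; the grasp point (between the pads) lies 19 mm behind it; z points along the fingers, y is the line along which they close (so a half turn about z gives the same grasp; the last joint's range is limited). The gripper opens to 88 mm and grips with 3 to 60 N. Pads are 18 mm wide; open, the fingers measure 123 mm over their backs; the gripper's body (75 mm by 187 mm) begins 45 mm behind the grasp point.
Start: joints at [52.981, 10.359, 92.074, -0, 77.567, -11.82], TCP at [0.245, 0.52, 0.239] pointing down, gripper open.
Joint ranges: [-171.53, 171.53], [-51.25, 118.39], [17.06, 147.69], [-65.23, 245.23], [0, 150.52], [-178.68, 178.68]. Speed limits (degrees/s): [147.25, 147.25, 172.46, 180, 180, 180].

INTERFACE

Orientations are given as a 3x3 rotation matrix whose columns are the frame's x, y, z axes.
In Python, from cell import r, vision gives the robot as it stands. The module is installed in compiled form; this text tells all that it offers.
- The arm moves only by the tool servo_tool, never from a script. Its argument "targets" is a list of rows, each an object of numbers: "tx", "ty", "tz": the shift along the world's x, y, z each as a share of 50 mm, from -1 to 1; "spin": the turn about the world's z as a share of 0.08 rad, from -1 to 1; "claw": the closure, from 0 (fully open) to 1 (shut). In form: [{"tx": .., "ty": .., "tz": .., "spin": .., "claw": ..}, ...]. A call has exactly 10 rows; each row shifts and turns the commanded pose from where the row before left it; what a row does not reach is not made up. A row lasts 1/10 s, in which the tool goes at most 50 mm and 8.59 degrees, less where a joint would pass 70% of its speed; a pose out of reach is approached as far as the arm can. A call with a number of a shift or a turn outside -1 to 1 is refused whole. A call with a gripper value outside its range is refused whole. The fingers move at their own pace and stop on an object; "force" is the grip in N (left out, the last holds). Time passes only in rows, so rows that do not move let the fingers close, or fill a call up. It gives the time, the measured TCP pose, the force, the opening and the grip force at its end, in the units of the state.
- r.observe(): the state, without advancing time (a new reading comes with each control period).
- vision.snapshot(name): name is "scene" or "top" or "wrist"; returns the picture (420x560x3 uint8, blue, green, red); there is no depth.
- vision.calibration(name): a dict with "fov_y" (degrees; the focal length in pixels is half the picture's height over the tangent of half this angle, whatever the lens; pixels are square), "cx", "cy" (the principal point, pixels), "R" (3x3) and "t" (3): a world point X has camera coordinates R X + t. Camera axes: x right, y down, z forward; pixel columns grow to the right and rows downward; lengths in m; the calibration is good to about 2 mm. A picture is of the moment at which its call begins: read the wrist's pose just before it. calibration takes no time and is no camera call; for the wrist camera it gives the pose at the moment of the call.
- r.finish_job(): hands the job in; it is judged then, once.
The state is a dict: "time": time; "joint_pos": joint angles; "qd": joint speeds; "effort": joint torques, N m; "ee_pos": TCP position; "tool_rot": TCP orientation; "contact_force": force on the tool from outside, world axes, zero at the start; "torque": the same for the moment, N m; "opening": finger opening in m; "grasp_force": force on a finger pad.
Only numpy, scipy, OpenCV 4.12 (cv2) and the standard library are available. Lean on these libraries where they do the work, as an engineer would, in place of code of your own. Each camera call takes 0.05 s, during which the arm holds its last target. There are 200 camera calls.

## Working session

There is one attempt and no reset: what is moved stays moved. The work goes in short steps, Python scripts to look and compute and a tool call to move; the robot and the scene stay as the last step left them, time stands still between calls to the robot, and variables do not carry over. Pictures are saved under pics/ and viewed, at most 14 in all, crops included, and the job is handed in when it is done.

Besides the shell and the picture viewer there is one more tool, called as name(argument=value, ...) on one line, values as JSON. servo_tool: Moves the arm, as the interface text tells. Shift numbers are shares of 50 mm and turn numbers shares of 0.08 rad, none past 1 either way. Its arguments: {"type":"object","properties":{"targets":{"type":"array","items":{"type":"object","properties":{"tx":{"type":"number","minimum":-1,"maximum":1},"ty":{"type":"number","minimum":-1,"maximum":1},"tz":{"type":"number","minimum":-1,"maximum":1},"spin":{"type":"number","minimum":-1,"maximum":1},"claw":{"type":"number"}}}},"force":{"type":"number"}},"required":["targets"]}

```bash
mkdir -p pics
cat > h.py <<'E'
import numpy as np, cv2
from cell import r, vision
def K(c): 
    return 210/np.tan(np.radians(c["fov_y"])/2)
def ray(c,u,v,z):
    R=np.array(c["R"]);t=np.array(c["t"]);f=K(c)
    d=R.T@np.array([(u-c["cx"])/f,(v-c["cy"])/f,1.]);o=-R.T@t
    return o+d*(z-o[2])/d[2]
def proj(c,X):
    p=np.array(c["R"])@np.array(X)+np.array(c["t"]);return c["cx"]+K(c)*p[0]/p[2],c["cy"]+K(c)*p[1]/p[2]
E
python3 - <<'E'
from h import *
for n in("scene","top"):
    im=vision.snapshot(n);cv2.imwrite(f"pics/{n}0.png",im);cv2.imwrite(f"pics/{n}0b.png",cv2.resize(im,(800,600),interpolation=cv2.INTER_CUBIC))
    c=vision.calibration(n);print(c)
s=r.observe();print(s["ee_pos"],s["opening"],np.round(s["tool_rot"],3).tolist(),s["time"])
E
```

```text
{'fov_y': 55.50720447715891, 'cx': 279.5792201142537, 'cy': 207.3614285302617, 'R': array([[ 0.75758475,  0.65271762,  0.00500452],
       [ 0.47165217, -0.54209661, -0.69546782],
       [-0.45123117,  0.52923621, -0.71853981]]), 't': array([-0.43085853, -0.17281693,  1.25236041])}
{'fov_y': 44.843087620419986, 'cx': 276.2872307863823, 'cy': 204.74258058797184, 'R': array([[ 1.82973974e-03, -9.99933662e-01, -1.13720861e-02],
       [-9.88187791e-01, -6.53837503e-05, -1.53247790e-01],
       [ 1.53236880e-01,  1.15181602e-02, -9.88122356e-01]]), 't': array([0.00628313, 0.55465739, 1.25839907])}
[0.24451669 0.51990966 0.23791729] 0.08822965580486994 [[-0.905, 0.426, -0.001], [0.426, 0.905, -0.001], [0.0, -0.001, -1.0]] 0.1
```

View pics/top0b.png

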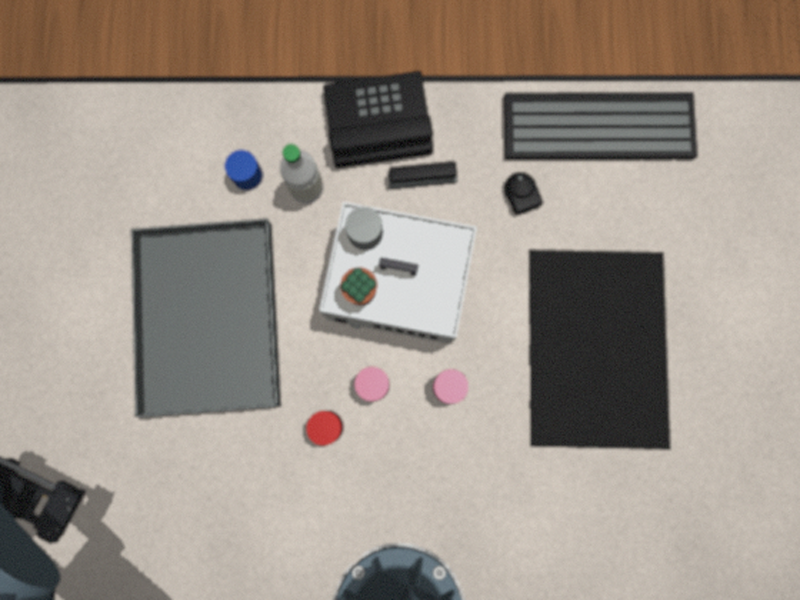

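View pics/scene0b.png

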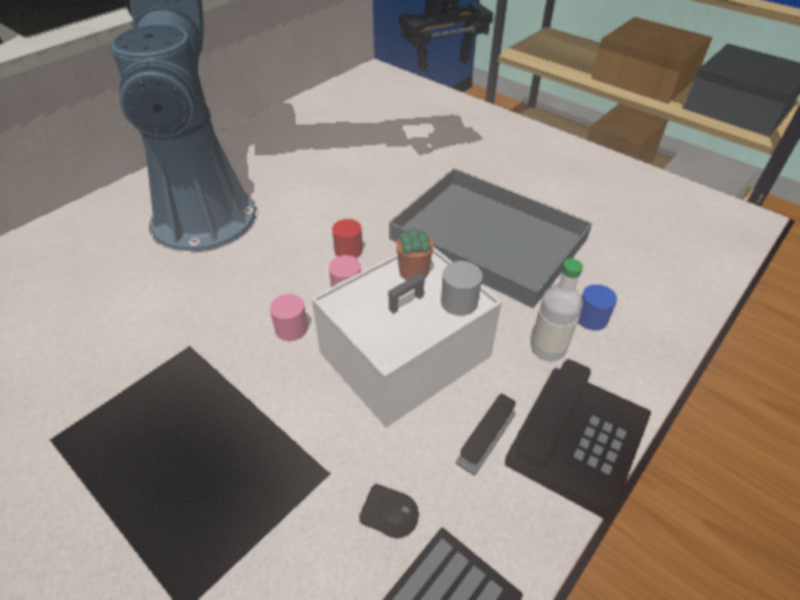

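Run:
```python
from h import *
im=cv2.imread("pics/top0.png");cv2.imwrite("pics/crop0.png",cv2.resize(im[135:245,210:350],None,fx=5,fy=5,interpolation=cv2.INTER_CUBIC))
```

```text
(no output)
```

View pics/crop0.png

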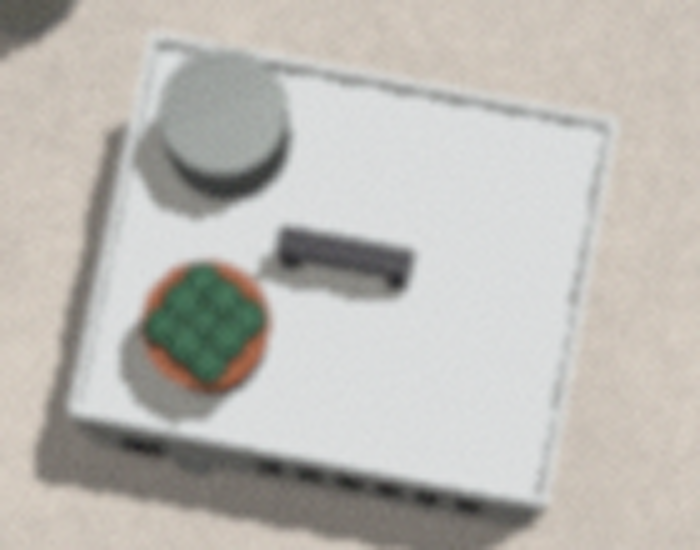

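Run:
```python
from h import *
c=vision.calibration("top")
def C(x,y,z): return ray(c,210+(x+.5)/5-.5,135+(y+.5)/5-.5,z)
def B(x,y,z): return ray(c,x*.7,y*.7,z)
q=np.array([C(*p,.137) for p in[(150,38),(615,118),(550,505),(70,415)]])
def rep(n,q):
    e=[np.linalg.norm(q[i]-q[i-1]) for i in range(4)]
    d=(q[1]-q[0])+(q[2]-q[3]);d2=(q[3]-q[0])+(q[2]-q[1])
    print(n,q.mean(0).round(4),np.round(e,3),np.degrees(np.arctan2(d[1],d[0])).round(1),np.degrees(np.arctan2(d2[1],d2[0])).round(1));print(q.round(3).tolist())
rep("unit",q)
rep("tray",np.array([B(*p,.045) for p in[(133,230),(270,221),(280,406),(138,415)]]))
rep("mat",np.array([B(*p,.003) for p in[(529,250),(663,252),(669,447),(531,445)]]))
print("tin",C(227,114,.191),"plant",C(207,327,.189),"handle",C(346,248,.173),C(280,238,.173),C(412,256,.173))
for n,p in dict(bottle=(291,152,.2),blue=(243,170,.05),phoneFL=(333,165,.03),pink1=(372,384,.06),pink2=(451,386,.06),red=(324,428,.06)).items(): print(n,B(*p).round(3))
```

```text
unit [ 5.806e-01 -1.000e-04  1.370e-01] [0.187 0.227 0.189 0.23 ] -100.4 169.5
[[0.693, 0.095, 0.137], [0.653, -0.129, 0.137], [0.467, -0.096, 0.137], [0.509, 0.13, 0.137]]
tray [0.5116 0.3446 0.045 ] [0.333 0.25  0.333 0.249] -86.3 -175.3
[[0.669, 0.483, 0.045], [0.686, 0.234, 0.045], [0.354, 0.207, 0.045], [0.338, 0.455, 0.045]]
mat [ 0.4615 -0.3623  0.003 ] [0.355 0.248 0.354 0.245] -90.8 178.8
[[0.641, -0.242, 0.003], [0.637, -0.49, 0.003], [0.283, -0.481, 0.003], [0.286, -0.236, 0.003]]
tin [0.641667   0.05416666 0.191     ] plant [0.5428697  0.06254443 0.189     ] handle [ 5.82521215e-01 -4.27970545e-04  1.73000000e-01] [0.58724673 0.03012393 0.173     ] [ 0.57874476 -0.03092682  0.173     ]
bottle [0.761 0.174 0.2  ]
blue [0.781 0.285 0.05 ]
phoneFL [0.797 0.122 0.03 ]
pink1 [0.392 0.046 0.06 ]
pink2 [ 0.388 -0.091  0.06 ]
red [0.316 0.128 0.06 ]
```

Pictures: on the cover (top view, 800 px) there are only the grey tin (363,228) and the plant (359,286); the handle is at (398,266). Tin look-alikes are blue (243,170), pink (372,384) and (451,386), and red (324,428). The enlarged crop shows that the grey steel one on the cover is the right one. The measured sizes match those given, so I'll move to the tin.

servo_tool(targets=[{"tx": 0.3,"ty": -0.35,"tz": 0.1,"spin": 0.3,"claw": 0},{"tx": 0.57,"ty": -0.66,"tz": 0.1,"spin": 0.4,"claw": 0},{"tx": 0.57,"ty": -0.66,"tz": 0.1,"spin": 0.4,"claw": 0},{"tx": 0.57,"ty": -0.66,"spin": 0.4,"claw": 0},{"tx": 0.57,"ty": -0.66,"spin": 0.4,"claw": 0},{"tx": 0.57,"ty": -0.66,"spin": 0.4,"claw": 0},{"tx": 0.57,"ty": -0.66,"spin": 0.4,"claw": 0},{"tx": 0.57,"ty": -0.66,"spin": 0.4,"claw": 0},{"tx": 0.57,"ty": -0.66,"spin": 0.13,"claw": 0},{"tx": 0.57,"ty": -0.66,"claw": 0}], force=20)

```text
$.targets[3]: bad value
```

servo_tool(targets=[{"tx": 0.3,"ty": -0.35,"tz": 0.1,"spin": 0.3,"claw": 0},{"tx": 0.57,"ty": -0.66,"tz": 0.1,"spin": 0.4,"claw": 0},{"tx": 0.57,"ty": -0.66,"tz": 0.1,"spin": 0.4,"claw": 0},{"tx": 0.57,"ty": -0.66,"tz": 0,"spin": 0.4,"claw": 0},{"tx": 0.57,"ty": -0.66,"tz": 0,"spin": 0.4,"claw": 0},{"tx": 0.57,"ty": -0.66,"tz": 0,"spin": 0.4,"claw": 0},{"tx": 0.57,"ty": -0.66,"tz": 0,"spin": 0.4,"claw": 0},{"tx": 0.57,"ty": -0.66,"tz": 0,"spin": 0.4,"claw": 0},{"tx": 0.57,"ty": -0.66,"tz": 0,"spin": 0.13,"claw": 0},{"tx": 0.57,"ty": -0.66,"tz": 0,"spin": 0,"claw": 0}], force=20)

```text
time: 1.1
ee_pos: [0.517, 0.2042, 0.2534]
tool_rot: [[-0.984, 0.18, -0.001], [0.18, 0.984, -0.0], [0.001, -0.0, -1.0]]
contact_force: [0.8, 1.4, 0.0]
opening: 0.0879
grasp_force: 0.0
```

servo_tool(targets=[{"tx": 0.5,"ty": -0.6,"tz": 0,"spin": 0,"claw": 0},{"tx": 0.5,"ty": -0.6,"tz": 0,"spin": 0,"claw": 0},{"tx": 0.5,"ty": -0.6,"tz": 0,"spin": 0,"claw": 0},{"tx": 0.5,"ty": -0.6,"tz": 0,"spin": 0,"claw": 0},{"tx": 0.3,"ty": -0.4,"tz": 0,"spin": 0,"claw": 0},{"tx": 0.21,"ty": -0.22,"tz": 0,"spin": 0,"claw": 0},{"tx": 0,"ty": 0,"tz": 0,"spin": 0,"claw": 0},{"tx": 0,"ty": 0,"tz": 0,"spin": 0,"claw": 0},{"tx": 0,"ty": 0,"tz": 0,"spin": 0,"claw": 0},{"tx": 0,"ty": 0,"tz": 0,"spin": 0,"claw": 0}])

```text
time: 2.1
ee_pos: [0.6412, 0.0561, 0.2539]
tool_rot: [[-0.984, 0.179, 0.0], [0.179, 0.984, 0.0], [-0.0, 0.0, -1.0]]
contact_force: [0.3, -0.2, 0.0]
opening: 0.088
grasp_force: 0.0
```

Run:
```python
from h import *
c=vision.calibration("wrist");im=vision.snapshot("wrist");cv2.imwrite("pics/w1.png",im)
s=r.observe();print(s["ee_pos"],proj(c,[.6417,.0542,.191]),proj(c,s["ee_pos"]),proj(c,[.543,.0625,.189]))
```

```text
[0.64133393 0.0559617  0.25400347] (np.float64(269.7472184716319), np.float64(228.58005815044433)) (np.float64(271.8715695754678), np.float64(272.4347215448421)) (np.float64(253.05150698425416), np.float64(70.3943378030585))
```

View pics/w1.png

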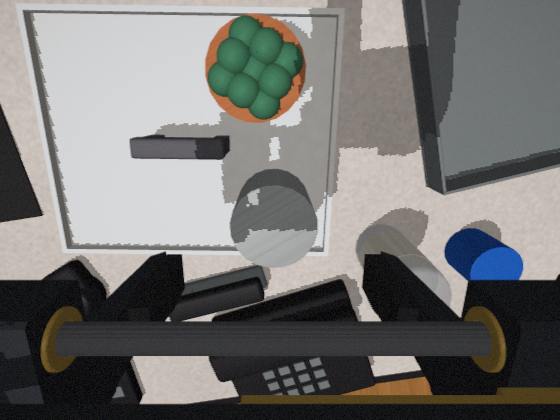

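Wrist view: the tin's top is at about (274,224) and the plant at (255,70). Both match the top-camera estimates within 3 mm. Descending and gripping the tin.

servo_tool(targets=[{"tx": 0,"ty": 0.02,"tz": -0.5,"spin": 0,"claw": 0},{"tx": 0,"ty": 0,"tz": -0.5,"spin": 0,"claw": 0},{"tx": 0,"ty": 0,"tz": -0.5,"spin": 0,"claw": 0},{"tx": 0,"ty": 0,"tz": -0.4,"spin": 0,"claw": 0},{"tx": 0,"ty": 0,"tz": -0.2,"spin": 0,"claw": 0},{"tx": 0,"ty": 0,"tz": 0,"spin": 0,"claw": 1},{"tx": 0,"ty": 0,"tz": 0,"spin": 0,"claw": 1},{"tx": 0,"ty": 0,"tz": 0,"spin": 0,"claw": 1},{"tx": 0,"ty": 0,"tz": 0,"spin": 0,"claw": 1},{"tx": 0,"ty": 0,"tz": 0,"spin": 0,"claw": 1}], force=30)

```text
time: 3.15
ee_pos: [0.6426, 0.0558, 0.1502]
tool_rot: [[-0.984, 0.18, 0.002], [0.18, 0.984, -0.0], [-0.002, 0.0, -1.0]]
contact_force: [-0.1, 0.6, 5.0]
opening: 0.0592
grasp_force: 30.0
```

servo_tool(targets=[{"tx": 0,"ty": 0,"tz": 0.5,"spin": 0,"claw": 1},{"tx": 0,"ty": 0,"tz": 0.8,"spin": 0,"claw": 1},{"tx": 0,"ty": 0.2,"tz": 0.5,"spin": 0,"claw": 1},{"tx": -0.15,"ty": 0.6,"tz": 0,"spin": 0,"claw": 1},{"tx": -0.15,"ty": 0.8,"tz": 0,"spin": 0,"claw": 1},{"tx": -0.15,"ty": 0.8,"tz": 0,"spin": 0,"claw": 1},{"tx": -0.15,"ty": 0.8,"tz": 0,"spin": 0,"claw": 1},{"tx": -0.15,"ty": 0.8,"tz": 0,"spin": 0,"claw": 1},{"tx": -0.15,"ty": 0.8,"tz": 0,"spin": 0,"claw": 1},{"tx": -0.15,"ty": 0.6,"tz": 0,"spin": 0,"claw": 1}], force=30)

```text
time: 4.15
ee_pos: [0.5884, 0.3281, 0.2387]
tool_rot: [[-0.984, 0.179, -0.0], [0.179, 0.984, 0.0], [0.0, 0.0, -1.0]]
contact_force: [-0.2, -0.2, -1.8]
opening: 0.0589
grasp_force: 30.0
```

servo_tool(targets=[{"tx": 0,"ty": 0.3,"tz": -0.4,"spin": 0,"claw": 1},{"tx": 0,"ty": 0,"tz": -0.7,"spin": 0,"claw": 1},{"tx": 0,"ty": 0,"tz": -0.8,"spin": 0,"claw": 1},{"tx": 0,"ty": 0,"tz": -0.8,"spin": 0,"claw": 1},{"tx": 0,"ty": 0,"tz": -0.7,"spin": 0,"claw": 1},{"tx": 0,"ty": 0,"tz": -0.4,"spin": 0,"claw": 1},{"tx": 0,"ty": 0,"tz": -0.2,"spin": 0,"claw": 1},{"tx": 0,"ty": 0,"tz": -0.15,"spin": 0,"claw": 1},{"tx": 0,"ty": 0,"tz": 0,"spin": 0,"claw": 1},{"tx": 0,"ty": 0,"tz": 0,"spin": 0,"claw": 1}])

```text
time: 5.15
ee_pos: [0.5903, 0.3412, 0.0327]
tool_rot: [[-0.984, 0.18, 0.002], [0.18, 0.984, 0.001], [-0.002, 0.001, -1.0]]
contact_force: [0.1, -0.2, -1.8]
opening: 0.0593
grasp_force: 30.0
```

servo_tool(targets=[{"tx": 0,"ty": 0,"tz": -0.05,"spin": 0,"claw": 1},{"tx": 0,"ty": 0,"tz": -0.05,"spin": 0,"claw": 1},{"tx": 0,"ty": 0,"tz": -0.05,"spin": 0,"claw": 1},{"tx": 0,"ty": 0,"tz": 0,"spin": 0,"claw": 1},{"tx": 0,"ty": 0,"tz": 0,"spin": 0,"claw": 1},{"tx": 0,"ty": 0,"tz": 0,"spin": 0,"claw": 0},{"tx": 0,"ty": 0,"tz": 0,"spin": 0,"claw": 0},{"tx": 0,"ty": 0,"tz": 0,"spin": 0,"claw": 0},{"tx": 0,"ty": 0,"tz": 0,"spin": 0,"claw": 0},{"tx": 0,"ty": 0,"tz": 0,"spin": 0,"claw": 0}])

```text
time: 6.15
ee_pos: [0.5892, 0.3408, 0.0235]
tool_rot: [[-0.984, 0.18, -0.0], [0.18, 0.984, -0.0], [0.0, -0.0, -1.0]]
contact_force: [0.3, -0.6, 0.5]
opening: 0.0882
grasp_force: 0.0
```

servo_tool(targets=[{"tx": 0,"ty": 0,"tz": 0.4,"spin": 0,"claw": 0},{"tx": 0,"ty": 0,"tz": 0.9,"spin": 0,"claw": 0},{"tx": 0,"ty": 0,"tz": 0.9,"spin": 0,"claw": 0},{"tx": 0,"ty": 0,"tz": 0.9,"spin": 0,"claw": 0},{"tx": 0,"ty": -0.2,"tz": 0.9,"spin": 0,"claw": 0},{"tx": -0.1,"ty": -0.6,"tz": 0.5,"spin": 0,"claw": 0},{"tx": -0.2,"ty": -0.8,"tz": 0,"spin": 0,"claw": 0},{"tx": -0.2,"ty": -0.8,"tz": 0,"spin": 0,"claw": 0},{"tx": -0.2,"ty": -0.8,"tz": 0,"spin": 0,"claw": 0},{"tx": -0.2,"ty": -0.8,"tz": 0,"spin": 0,"claw": 0}])

```text
time: 7.15
ee_pos: [0.5437, 0.1394, 0.2488]
tool_rot: [[-0.984, 0.18, 0.0], [0.18, 0.984, -0.0], [-0.0, 0.0, -1.0]]
contact_force: [-0.1, -0.2, 0.4]
opening: 0.0882
grasp_force: 0.0
```

servo_tool(targets=[{"tx": 0,"ty": -0.8,"tz": 0,"spin": 0,"claw": 0},{"tx": 0,"ty": -0.5,"tz": 0,"spin": 0,"claw": 0},{"tx": 0,"ty": -0.2,"tz": 0,"spin": 0,"claw": 0},{"tx": 0,"ty": -0.05,"tz": 0,"spin": 0,"claw": 0},{"tx": 0,"ty": 0,"tz": 0,"spin": 0,"claw": 0},{"tx": 0,"ty": 0,"tz": 0,"spin": 0,"claw": 0},{"tx": 0,"ty": 0,"tz": 0,"spin": 0,"claw": 0},{"tx": 0,"ty": 0,"tz": 0,"spin": 0,"claw": 0},{"tx": 0,"ty": 0,"tz": 0,"spin": 0,"claw": 0},{"tx": 0,"ty": 0,"tz": 0,"spin": 0,"claw": 0}])

```text
time: 8.15
ee_pos: [0.5443, 0.0636, 0.2487]
tool_rot: [[-0.984, 0.18, 0.0], [0.18, 0.984, -0.0], [-0.0, -0.0, -1.0]]
contact_force: [0.4, -0.4, -0.7]
opening: 0.0882
grasp_force: 0.0
```

```bash
cat > t.py <<'E'
from h import *
import sys
n=sys.argv[1]
c=vision.calibration(n);im=vision.snapshot(n)
s=r.observe()
# terracotta blob
B,G,R=[im[...,i].astype(int) for i in range(3)]
m=(R-B>50)&(R-G>35)&(R>90)
m[int(.75*420):]=0
ys,xs=np.where(m)
print(s["ee_pos"],s["time"],m.sum())
if m.sum(): print("terracotta",xs.min(),xs.max(),ys.min(),ys.max(),ray(c,(xs.min()+xs.max())/2,(ys.min()+ys.max())/2,.189))
cv2.imwrite(sys.argv[2],im)
E
python3 t.py wrist pics/w2.png
```

```text
[0.54428196 0.06348531 0.24870407] 8.2 1384
terracotta 48 316 18 267 [0.47876899 0.01948357 0.189     ]
```

Run:
```python
from h import *
c=vision.calibration("wrist");print(proj(c,[.543,.0625,.189]))
```

```text
(np.float64(270.5952562418194), np.float64(227.60696287485683))
```

View pics/w2.png

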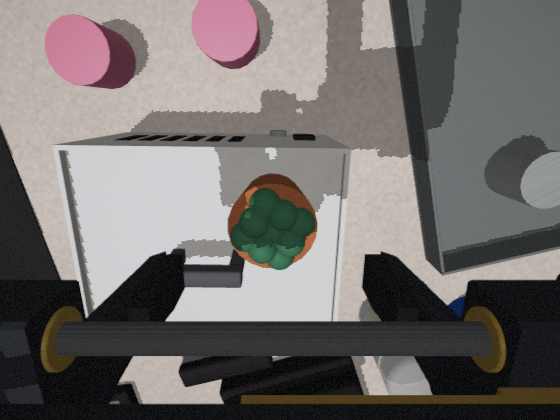

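The plant is at (273,224) as predicted and the tin is upright in the tray. Gripping the pot.

servo_tool(targets=[{"tx": 0,"ty": 0.02,"tz": -0.5,"spin": 0,"claw": 0},{"tx": 0,"ty": 0,"tz": -0.5,"spin": 0,"claw": 0},{"tx": 0,"ty": 0,"tz": -0.5,"spin": 0,"claw": 0},{"tx": 0,"ty": 0,"tz": -0.3,"spin": 0,"claw": 0},{"tx": 0,"ty": 0,"tz": -0.17,"spin": 0,"claw": 0},{"tx": 0,"ty": 0,"tz": 0,"spin": 0,"claw": 1},{"tx": 0,"ty": 0,"tz": 0,"spin": 0,"claw": 1},{"tx": 0,"ty": 0,"tz": 0,"spin": 0,"claw": 1},{"tx": 0,"ty": 0,"tz": 0,"spin": 0,"claw": 1},{"tx": 0,"ty": 0,"tz": 0,"spin": 0,"claw": 1}], force=30)

```text
time: 9.2
ee_pos: [0.545, 0.064, 0.1513]
tool_rot: [[-0.984, 0.18, 0.002], [0.18, 0.984, -0.001], [-0.002, -0.0, -1.0]]
contact_force: [0.0, -1.1, 4.1]
opening: 0.0562
grasp_force: 29.7
```

servo_tool(targets=[{"tx": 0,"ty": 0,"tz": 0.1,"spin": 0,"claw": 1},{"tx": 0,"ty": 0,"tz": 0.2,"spin": 0,"claw": 1},{"tx": 0,"ty": 0,"tz": 0.4,"spin": 0,"claw": 1},{"tx": 0,"ty": 0,"tz": 0.5,"spin": 0,"claw": 1},{"tx": 0,"ty": 0,"tz": 0.4,"spin": 0,"claw": 1},{"tx": 0,"ty": 0,"tz": 0.2,"spin": 0,"claw": 1},{"tx": 0,"ty": 0,"tz": 0,"spin": 0,"claw": 1},{"tx": 0,"ty": 0,"tz": 0,"spin": 0,"claw": 1},{"tx": 0,"ty": 0,"tz": 0,"spin": 0,"claw": 1},{"tx": 0,"ty": 0,"tz": 0,"spin": 0,"claw": 1}])

```text
time: 10.2
ee_pos: [0.5436, 0.0644, 0.2389]
tool_rot: [[-0.984, 0.18, -0.002], [0.18, 0.984, 0.0], [0.002, -0.0, -1.0]]
contact_force: [-0.5, 0.1, -2.1]
opening: 0.0563
grasp_force: 29.4
```

servo_tool(targets=[{"tx": -0.1,"ty": 0.3,"tz": 0,"spin": 0,"claw": 1},{"tx": -0.25,"ty": 0.6,"tz": 0,"spin": 0,"claw": 1},{"tx": -0.3,"ty": 0.8,"tz": 0,"spin": 0,"claw": 1},{"tx": -0.3,"ty": 0.8,"tz": 0,"spin": 0,"claw": 1},{"tx": -0.3,"ty": 0.8,"tz": 0,"spin": 0,"claw": 1},{"tx": -0.3,"ty": 0.8,"tz": 0,"spin": 0,"claw": 1},{"tx": -0.3,"ty": 0.8,"tz": 0,"spin": 0,"claw": 1},{"tx": -0.2,"ty": 0.5,"tz": -0.2,"spin": 0,"claw": 1},{"tx": 0,"ty": 0.2,"tz": -0.5,"spin": 0,"claw": 1},{"tx": 0,"ty": 0,"tz": -0.7,"spin": 0,"claw": 1}])

```text
time: 11.2
ee_pos: [0.4415, 0.3475, 0.1712]
tool_rot: [[-0.984, 0.177, 0.004], [0.177, 0.984, 0.003], [-0.003, 0.003, -1.0]]
contact_force: [0.4, -0.9, -1.6]
opening: 0.056
grasp_force: 29.5
```

servo_tool(targets=[{"tx": 0,"ty": 0,"tz": -0.8,"spin": 0,"claw": 1},{"tx": 0,"ty": 0,"tz": -0.8,"spin": 0,"claw": 1},{"tx": 0,"ty": 0,"tz": -0.6,"spin": 0,"claw": 1},{"tx": 0,"ty": 0,"tz": -0.3,"spin": 0,"claw": 1},{"tx": 0,"ty": 0,"tz": -0.1,"spin": 0,"claw": 1},{"tx": 0,"ty": 0,"tz": -0.1,"spin": 0,"claw": 1},{"tx": 0,"ty": 0,"tz": 0,"spin": 0,"claw": 1},{"tx": 0,"ty": 0,"tz": 0,"spin": 0,"claw": 1},{"tx": 0,"ty": 0,"tz": 0,"spin": 0,"claw": 1},{"tx": 0,"ty": 0,"tz": 0,"spin": 0,"claw": 1}])

```text
time: 12.2
ee_pos: [0.4424, 0.3445, 0.0361]
tool_rot: [[-0.984, 0.181, 0.001], [0.181, 0.984, 0.001], [-0.001, 0.001, -1.0]]
contact_force: [0.4, -0.1, -2.5]
opening: 0.0573
grasp_force: 2.8
```

The grip slackened here (grasp force 2.8 N). I'll re-grip and check before lowering.

servo_tool(targets=[{"tx": 0,"ty": 0,"tz": 0,"spin": 0,"claw": 1},{"tx": 0,"ty": 0,"tz": 0,"spin": 0,"claw": 1},{"tx": 0,"ty": 0,"tz": 0,"spin": 0,"claw": 1},{"tx": 0,"ty": 0,"tz": 0,"spin": 0,"claw": 1},{"tx": 0,"ty": 0,"tz": -0.03,"spin": 0,"claw": 1},{"tx": 0,"ty": 0,"tz": -0.03,"spin": 0,"claw": 1},{"tx": 0,"ty": 0,"tz": 0,"spin": 0,"claw": 1},{"tx": 0,"ty": 0,"tz": 0,"spin": 0,"claw": 1},{"tx": 0,"ty": 0,"tz": 0,"spin": 0,"claw": 1},{"tx": 0,"ty": 0,"tz": 0,"spin": 0,"claw": 1}], force=30)

```text
time: 13.2
ee_pos: [0.4418, 0.3443, 0.0323]
tool_rot: [[-0.984, 0.18, 0.0], [0.18, 0.984, 0.0], [-0.0, 0.0, -1.0]]
contact_force: [0.7, -0.4, -1.2]
opening: 0.0561
grasp_force: 29.2
```

Run:
```python
from h import *
im=vision.snapshot("scene");cv2.imwrite("pics/s2.png",cv2.resize(im[110:220,240:420],None,fx=4,fy=4,interpolation=cv2.INTER_CUBIC))
```

```text
(no output)
```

View pics/s2.png

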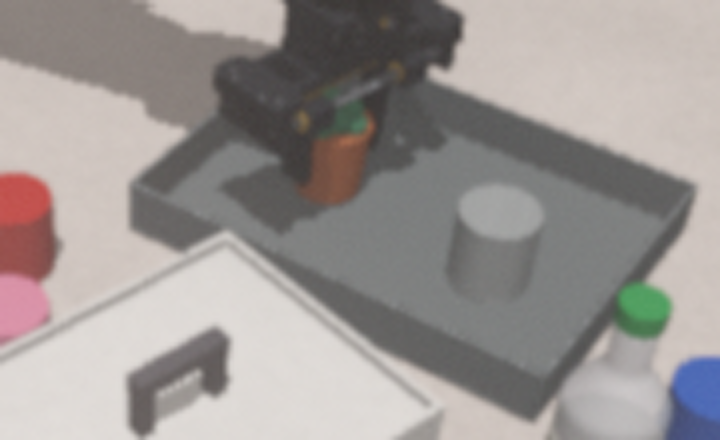

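The pot is upright in the grip just above the tray floor (335,160), and the tin stands at (495,240). Lowering the rest and releasing.

servo_tool(targets=[{"tx": 0,"ty": 0,"tz": -0.04,"spin": 0,"claw": 1},{"tx": 0,"ty": 0,"tz": -0.04,"spin": 0,"claw": 1},{"tx": 0,"ty": 0,"tz": -0.03,"spin": 0,"claw": 1},{"tx": 0,"ty": 0,"tz": -0.02,"spin": 0,"claw": 1},{"tx": 0,"ty": 0,"tz": 0,"spin": 0,"claw": 1},{"tx": 0,"ty": 0,"tz": 0,"spin": 0,"claw": 1},{"tx": 0,"ty": 0,"tz": 0,"spin": 0,"claw": 1},{"tx": 0,"ty": 0,"tz": 0,"spin": 0,"claw": 1},{"tx": 0,"ty": 0,"tz": 0,"spin": 0,"claw": 1},{"tx": 0,"ty": 0,"tz": 0,"spin": 0,"claw": 1}])

```text
time: 14.25
ee_pos: [0.4417, 0.3443, 0.0263]
tool_rot: [[-0.984, 0.18, -0.0], [0.18, 0.984, -0.0], [0.0, -0.0, -1.0]]
contact_force: [-4.3, -0.9, 5.1]
opening: 0.0562
grasp_force: 30.1
```

servo_tool(targets=[{"tx": 0,"ty": 0,"tz": 0,"spin": 0,"claw": 0},{"tx": 0,"ty": 0,"tz": 0,"spin": 0,"claw": 0},{"tx": 0,"ty": 0,"tz": 0,"spin": 0,"claw": 0},{"tx": 0,"ty": 0,"tz": 0,"spin": 0,"claw": 0},{"tx": 0,"ty": 0,"tz": 0.4,"spin": 0,"claw": 0},{"tx": 0,"ty": 0,"tz": 0.8,"spin": 0,"claw": 0},{"tx": 0,"ty": 0,"tz": 0.9,"spin": 0,"claw": 0},{"tx": 0,"ty": 0,"tz": 0.9,"spin": 0,"claw": 0},{"tx": 0,"ty": 0,"tz": 0.8,"spin": -0.5,"claw": 0},{"tx": 0,"ty": 0,"tz": 0.6,"spin": -0.95,"claw": 0}])

```text
time: 15.25
ee_pos: [0.4424, 0.3447, 0.2489]
tool_rot: [[-0.956, 0.295, 0.003], [0.295, 0.956, 0.001], [-0.002, 0.002, -1.0]]
contact_force: [1.0, -0.2, 0.9]
opening: 0.0881
grasp_force: 0.0
```

servo_tool(targets=[{"tx": 0.15,"ty": -0.4,"tz": 0,"spin": -0.95,"claw": 0},{"tx": 0.3,"ty": -0.7,"tz": 0,"spin": -0.95,"claw": 0},{"tx": 0.3,"ty": -0.8,"tz": 0,"spin": -0.95,"claw": 0},{"tx": 0.3,"ty": -0.8,"tz": 0,"spin": -0.95,"claw": 0},{"tx": 0.3,"ty": -0.8,"tz": 0,"spin": -0.95,"claw": 0},{"tx": 0.3,"ty": -0.8,"tz": 0,"spin": -0.95,"claw": 0},{"tx": 0.3,"ty": -0.8,"tz": 0,"spin": -0.95,"claw": 0},{"tx": 0.3,"ty": -0.8,"tz": 0,"spin": -0.95,"claw": 0},{"tx": 0.3,"ty": -0.6,"tz": 0,"spin": -0.95,"claw": 0},{"tx": 0.15,"ty": -0.3,"tz": 0,"spin": -0.95,"claw": 0}])

```text
time: 16.25
ee_pos: [0.5776, 0.0014, 0.2456]
tool_rot: [[-0.486, 0.874, 0.0], [0.874, 0.486, -0.001], [-0.001, -0.0, -1.0]]
contact_force: [-0.1, 0.6, 0.1]
opening: 0.0878
grasp_force: 0.0
```

servo_tool(targets=[{"tx": 0.1,"ty": -0.1,"tz": 0,"spin": -0.95,"claw": 0},{"tx": 0,"ty": 0,"tz": 0,"spin": -0.95,"claw": 0},{"tx": 0,"ty": 0,"tz": 0,"spin": -0.95,"claw": 0},{"tx": 0,"ty": 0,"tz": 0,"spin": -0.95,"claw": 0},{"tx": 0,"ty": 0,"tz": 0,"spin": -0.95,"claw": 0},{"tx": 0,"ty": 0,"tz": 0,"spin": -0.95,"claw": 0},{"tx": 0,"ty": 0,"tz": 0,"spin": -0.95,"claw": 0},{"tx": 0,"ty": 0,"tz": 0,"spin": -0.95,"claw": 0},{"tx": 0,"ty": 0,"tz": 0,"spin": -0.55,"claw": 0},{"tx": 0,"ty": 0,"tz": 0,"spin": 0,"claw": 0}])

```text
time: 17.25
ee_pos: [0.5817, -0.0007, 0.2456]
tool_rot: [[0.138, 0.99, -0.0], [0.99, -0.138, 0.0], [0.0, -0.0, -1.0]]
contact_force: [0.6, -0.5, -0.3]
opening: 0.0883
grasp_force: 0.0
```

Run:
```python
from h import *
c=vision.calibration("wrist");w=vision.snapshot("wrist");s=r.observe()
t=vision.snapshot("top");print(s["ee_pos"],s["joint_pos"])
print("handle pred",proj(c,[.582,0,.173]))
ct=vision.calibration("top")
# mat
g=t.max(2);g[:, :360]=255;g[:165]=255;g[330:]=255
n,l,st,_=cv2.connectedComponentsWithStats((g<60).astype(np.uint8))
i=1+np.argmax(st[1:,4]);b=cv2.boxPoints(cv2.minAreaRect(np.argwhere(l==i)[:,::-1].astype(np.float32)))
q=np.array([ray(ct,*p,.003) for p in b]);print(q.round(4),q.mean(0),[np.linalg.norm(q[k]-q[k-1]) for k in range(4)])
v=np.vstack([cv2.resize(w,(560,420))[:,:],])
a=np.hstack([cv2.resize(w,(420,315)),cv2.resize(t[130:310,80:300],(380,311))[:311] if 0 else cv2.copyMakeBorder(cv2.resize(t[130:310,80:300],(380,311)),0,4,0,0,0)])
cv2.imwrite("pics/m3.png",a)
```

```text
[ 0.58173447 -0.00068426  0.24556485] [-1.17517377e+01  1.08852989e+01  9.06521504e+01  2.39998536e-03
  7.84762253e+01 -3.86619664e+00]
handle pred (np.float64(273.96124463037484), np.float64(221.49677812913816))
[[ 0.638  -0.2465  0.003 ]
 [ 0.6379 -0.4975  0.003 ]
 [ 0.285  -0.478   0.003 ]
 [ 0.2844 -0.237   0.003 ]] [ 0.46131113 -0.36477106  0.003     ] [np.float64(0.35374536261547157), np.float64(0.25097957930742376), np.float64(0.35341885070334655), np.float64(0.2409699056548443)]
```

View pics/m3.png

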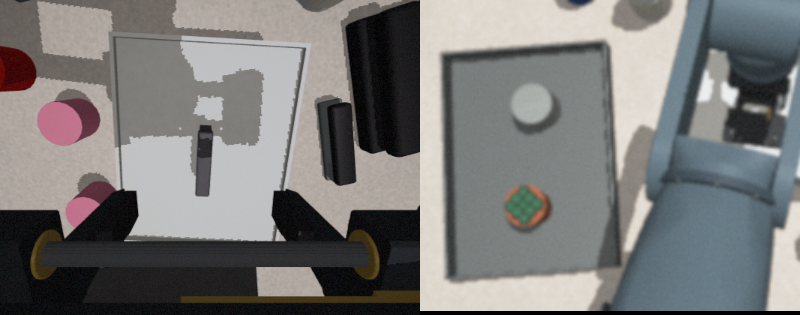

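Both items stand upright in the tray (plant at (527,207), tin at (532,105)). The handle is centred between the fingers at (204,163). Descending onto the handle with a small angle correction.

servo_tool(targets=[{"tx": 0,"ty": 0.01,"tz": -0.5,"spin": -0.3,"claw": 0},{"tx": 0,"ty": 0,"tz": -0.5,"spin": -0.25,"claw": 0},{"tx": 0,"ty": 0,"tz": -0.5,"spin": 0,"claw": 0},{"tx": 0,"ty": 0,"tz": -0.3,"spin": 0,"claw": 0},{"tx": 0,"ty": 0,"tz": -0.17,"spin": 0,"claw": 0},{"tx": 0,"ty": 0,"tz": 0,"spin": 0,"claw": 0},{"tx": 0,"ty": 0,"tz": 0,"spin": 0,"claw": 0.5},{"tx": 0,"ty": 0,"tz": 0,"spin": 0,"claw": 0.7},{"tx": 0,"ty": 0,"tz": 0,"spin": 0,"claw": 1},{"tx": 0,"ty": 0,"tz": 0,"spin": 0,"claw": 1}], force=50)

```text
time: 18.35
ee_pos: [0.5822, -0.0003, 0.148]
tool_rot: [[0.182, 0.983, 0.001], [0.983, -0.182, -0.0], [-0.0, 0.001, -1.0]]
contact_force: [-0.1, 0.3, -0.3]
opening: 0.0585
grasp_force: 0.0
```

servo_tool(targets=[{"tx": 0,"ty": 0,"tz": 0,"spin": 0,"claw": 1},{"tx": 0,"ty": 0,"tz": 0,"spin": 0,"claw": 1},{"tx": 0,"ty": 0,"tz": 0,"spin": 0,"claw": 1},{"tx": 0,"ty": 0,"tz": 0,"spin": 0,"claw": 1},{"tx": 0,"ty": 0,"tz": 0,"spin": 0,"claw": 1},{"tx": 0,"ty": 0,"tz": 0,"spin": 0,"claw": 1},{"tx": 0,"ty": 0,"tz": 0,"spin": 0,"claw": 1},{"tx": 0,"ty": 0,"tz": 0,"spin": 0,"claw": 1},{"tx": 0,"ty": 0,"tz": 0,"spin": 0,"claw": 1},{"tx": 0,"ty": 0,"tz": 0,"spin": 0,"claw": 1}])

```text
time: 19.35
ee_pos: [0.5815, -0.0001, 0.1471]
tool_rot: [[0.182, 0.983, -0.001], [0.983, -0.182, 0.0], [-0.0, -0.001, -1.0]]
contact_force: [-3.2, 0.4, 1.4]
opening: 0.0132
grasp_force: 50.0
```

servo_tool(targets=[{"tx": 0,"ty": 0,"tz": 0.08,"spin": 0,"claw": 1},{"tx": 0,"ty": 0,"tz": 0.12,"spin": 0,"claw": 1},{"tx": 0,"ty": 0,"tz": 0.15,"spin": 0,"claw": 1},{"tx": 0,"ty": 0,"tz": 0.2,"spin": 0,"claw": 1},{"tx": 0,"ty": 0,"tz": 0.3,"spin": 0,"claw": 1},{"tx": 0,"ty": 0,"tz": 0.4,"spin": 0,"claw": 1},{"tx": 0,"ty": 0,"tz": 0.4,"spin": 0,"claw": 1},{"tx": 0,"ty": 0,"tz": 0.3,"spin": 0,"claw": 1},{"tx": 0,"ty": 0,"tz": 0.1,"spin": 0,"claw": 1},{"tx": 0,"ty": 0,"tz": 0,"spin": 0,"claw": 1}])

```text
time: 20.35
ee_pos: [0.5823, -0.0003, 0.2509]
tool_rot: [[0.182, 0.983, 0.002], [0.983, -0.182, -0.0], [-0.0, 0.002, -1.0]]
contact_force: [-0.4, 0.4, -5.6]
opening: 0.013
grasp_force: 50.0
```

servo_tool(targets=[{"tx": 0,"ty": -0.2,"tz": 0,"spin": 0,"claw": 1},{"tx": 0,"ty": -0.4,"tz": 0,"spin": 0.1,"claw": 1},{"tx": -0.1,"ty": -0.6,"tz": 0,"spin": 0.2,"claw": 1},{"tx": -0.1,"ty": -0.7,"tz": 0,"spin": 0.25,"claw": 1},{"tx": -0.15,"ty": -0.8,"tz": 0,"spin": 0.3,"claw": 1},{"tx": -0.15,"ty": -0.8,"tz": 0,"spin": 0.3,"claw": 1},{"tx": -0.15,"ty": -0.8,"tz": 0,"spin": 0.3,"claw": 1},{"tx": -0.13,"ty": -0.8,"tz": 0,"spin": 0.3,"claw": 1},{"tx": -0.1,"ty": -0.7,"tz": 0,"spin": 0.18,"claw": 1},{"tx": 0,"ty": -0.6,"tz": 0,"spin": 0.1,"claw": 1}])

```text
time: 21.35
ee_pos: [0.5359, -0.3226, 0.248]
tool_rot: [[0.021, 1.0, -0.002], [1.0, -0.021, 0.001], [0.001, -0.002, -1.0]]
contact_force: [0.3, -0.7, -4.6]
opening: 0.0134
grasp_force: 50.0
```

servo_tool(targets=[{"tx": 0,"ty": -0.5,"tz": -0.1,"spin": 0,"claw": 1},{"tx": 0,"ty": -0.3,"tz": -0.3,"spin": 0,"claw": 1},{"tx": 0,"ty": -0.08,"tz": -0.5,"spin": 0,"claw": 1},{"tx": 0,"ty": 0,"tz": -0.6,"spin": 0,"claw": 1},{"tx": 0,"ty": 0,"tz": -0.6,"spin": 0,"claw": 1},{"tx": 0,"ty": 0,"tz": -0.6,"spin": 0,"claw": 1},{"tx": 0,"ty": 0,"tz": -0.5,"spin": 0,"claw": 1},{"tx": 0,"ty": 0,"tz": -0.2,"spin": 0,"claw": 1},{"tx": 0,"ty": 0,"tz": 0,"spin": 0,"claw": 1},{"tx": 0,"ty": 0,"tz": 0,"spin": 0,"claw": 1}])

```text
time: 22.35
ee_pos: [0.5381, -0.3644, 0.0802]
tool_rot: [[0.02, 1.0, 0.0], [1.0, -0.02, -0.0], [-0.0, 0.0, -1.0]]
contact_force: [-0.2, -0.2, -4.6]
opening: 0.013
grasp_force: 50.0
```

Run:
```python
from h import *
t=vision.snapshot("top");s=vision.snapshot("scene")
a=np.hstack([cv2.copyMakeBorder(cv2.resize(t[120:340,200:480],(420,330)),0,0,0,0,0),cv2.resize(s[180:420,20:300],(380,330))]);cv2.imwrite("pics/m4.png",a)
o=r.observe();print(o["ee_pos"],o["contact_force"],o["grasp_force"])
```

```text
[ 0.5387919  -0.36508384  0.08155209] [ 0.14802959  0.65413842 -4.97314164] 49.98316057026386
```

View pics/m4.png

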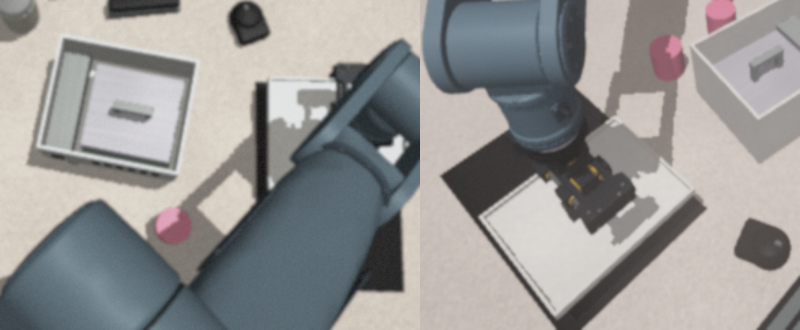

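The cover is level over the far part of the mat. The steel block is on the left, so unit +y points to world +y, and the guard handle is visible at (130,110). Lowering the cover.

servo_tool(targets=[{"tx": 0,"ty": 0,"tz": -0.25,"spin": 0,"claw": 1},{"tx": 0,"ty": 0,"tz": -0.25,"spin": 0,"claw": 1},{"tx": 0,"ty": 0,"tz": -0.15,"spin": 0,"claw": 1},{"tx": 0,"ty": 0,"tz": -0.1,"spin": 0,"claw": 1},{"tx": 0,"ty": 0,"tz": -0.06,"spin": 0,"claw": 1},{"tx": 0,"ty": 0,"tz": -0.05,"spin": 0,"claw": 1},{"tx": 0,"ty": 0,"tz": -0.04,"spin": 0,"claw": 1},{"tx": 0,"ty": 0,"tz": -0.02,"spin": 0,"claw": 1},{"tx": 0,"ty": 0,"tz": 0,"spin": 0,"claw": 1},{"tx": 0,"ty": 0,"tz": 0,"spin": 0,"claw": 1}])

```text
time: 23.45
ee_pos: [0.538, -0.3644, 0.0342]
tool_rot: [[0.02, 1.0, 0.0], [1.0, -0.02, -0.0], [-0.0, 0.0, -1.0]]
contact_force: [-1.4, 0.3, -2.2]
opening: 0.0128
grasp_force: 50.0
```

servo_tool(targets=[{"tx": 0,"ty": 0,"tz": -0.02,"spin": 0,"claw": 1},{"tx": 0,"ty": 0,"tz": 0,"spin": 0,"claw": 1},{"tx": 0,"ty": 0,"tz": 0,"spin": 0,"claw": 0},{"tx": 0,"ty": 0,"tz": 0,"spin": 0,"claw": 0},{"tx": 0,"ty": 0,"tz": 0,"spin": 0,"claw": 0},{"tx": 0,"ty": 0,"tz": 0,"spin": 0,"claw": 0},{"tx": 0,"ty": 0,"tz": 0.3,"spin": 0,"claw": 0},{"tx": 0,"ty": 0,"tz": 0.7,"spin": 0,"claw": 0},{"tx": 0,"ty": 0,"tz": 0.9,"spin": 0,"claw": 0},{"tx": 0,"ty": 0,"tz": 0.9,"spin": 0,"claw": 0}])

```text
time: 24.45
ee_pos: [0.5376, -0.364, 0.1749]
tool_rot: [[0.02, 1.0, -0.0], [1.0, -0.02, 0.0], [0.0, -0.0, -1.0]]
contact_force: [0.1, -1.3, 0.5]
opening: 0.0751
grasp_force: 0.0
```

servo_tool(targets=[{"tx": 0,"ty": 0.3,"tz": 0.7,"spin": 0,"claw": 0},{"tx": 0.05,"ty": 0.6,"tz": 0.5,"spin": -0.2,"claw": 0},{"tx": 0.1,"ty": 0.8,"tz": 0.2,"spin": -0.3,"claw": 0},{"tx": 0.1,"ty": 0.9,"tz": 0,"spin": -0.3,"claw": 0},{"tx": 0.1,"ty": 0.9,"tz": 0,"spin": -0.3,"claw": 0},{"tx": 0.1,"ty": 0.9,"tz": 0,"spin": -0.3,"claw": 0},{"tx": 0.1,"ty": 0.9,"tz": 0,"spin": -0.3,"claw": 0},{"tx": 0.1,"ty": 0.8,"tz": 0,"spin": -0.3,"claw": 0},{"tx": 0.1,"ty": 0.5,"tz": 0,"spin": 0,"claw": 0},{"tx": 0.02,"ty": 0.2,"tz": 0,"spin": 0,"claw": 0}])

```text
time: 25.45
ee_pos: [0.5766, -0.0217, 0.244]
tool_rot: [[0.176, 0.984, 0.002], [0.984, -0.176, 0.0], [0.0, 0.002, -1.0]]
contact_force: [0.4, 0.0, 0.4]
opening: 0.0883
grasp_force: 0.0
```

servo_tool(targets=[{"tx": 0,"ty": 0,"tz": 0,"spin": 0,"claw": 0},{"tx": 0,"ty": 0,"tz": 0,"spin": 0,"claw": 0},{"tx": 0,"ty": 0,"tz": 0,"spin": 0,"claw": 0},{"tx": 0,"ty": 0,"tz": 0,"spin": 0,"claw": 0},{"tx": 0,"ty": 0,"tz": 0,"spin": 0,"claw": 0},{"tx": 0,"ty": 0,"tz": 0,"spin": 0,"claw": 0},{"tx": 0,"ty": 0,"tz": 0,"spin": 0,"claw": 0},{"tx": 0,"ty": 0,"tz": 0,"spin": 0,"claw": 0},{"tx": 0,"ty": 0,"tz": 0,"spin": 0,"claw": 0},{"tx": 0,"ty": 0,"tz": 0,"spin": 0,"claw": 0}])

```text
time: 26.45
ee_pos: [0.5763, -0.0241, 0.2427]
tool_rot: [[0.179, 0.984, -0.0], [0.984, -0.179, 0.0], [0.0, -0.0, -1.0]]
contact_force: [0.9, 0.0, 0.4]
opening: 0.0881
grasp_force: 0.0
```

Run:
```python
from h import *
c=vision.calibration("wrist");w=vision.snapshot("wrist");s=r.observe();t=vision.snapshot("top");cv2.imwrite("pics/top5.png",t);cv2.imwrite("pics/w5.png",w)
print(s["ee_pos"],"pred handle top",proj(c,[.5765,-.0246,.119]))
Rz=lambda a:np.array([[np.cos(a),-np.sin(a)],[np.sin(a),np.cos(a)]])
A=Rz(np.radians(-10.4))
for x,y in[(95,115),(95,-115),(-95,-115),(-95,115)]: p=A@np.array([x,y])/1000+[.581,0];print((x,y),np.round(proj(c,[*p,.124]),0))
a=np.hstack([w[:,60:460],cv2.resize(t[150:340,340:480],(400,420)) if 0 else cv2.copyMakeBorder(cv2.resize(t[160:330,350:480],(321,420)),0,0,0,79,0)]);cv2.imwrite("pics/m5.png",a)
```

```text
[ 0.57630358 -0.02413288  0.2427209 ] pred handle top (np.float64(273.94096611332674), np.float64(202.72983814747164))
(95, 115) [409.  14.]
(95, -115) [378. 299.]
(-95, -115) [170. 299.]
(-95, 115) [140.  14.]
```

View pics/m5.png

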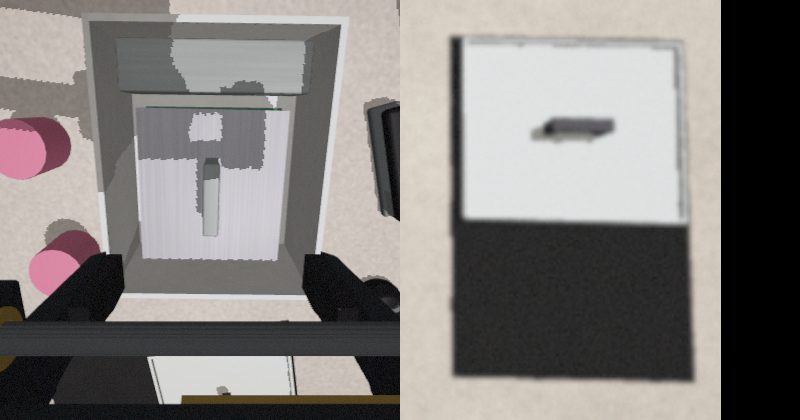

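The cover lies flat and within the mat. The guard handle is at (211,200) as predicted, and the unit's rim corners match the fitted pose. Descending onto the guard handle.

servo_tool(targets=[{"tx": 0,"ty": 0,"tz": -0.5,"spin": 0,"claw": 0},{"tx": 0,"ty": 0,"tz": -0.6,"spin": 0,"claw": 0},{"tx": 0,"ty": 0,"tz": -0.6,"spin": 0,"claw": 0},{"tx": 0,"ty": 0,"tz": -0.6,"spin": 0,"claw": 0},{"tx": 0,"ty": 0,"tz": -0.4,"spin": 0,"claw": 0.2},{"tx": 0,"ty": 0,"tz": -0.2,"spin": 0,"claw": 0.4},{"tx": 0,"ty": 0,"tz": -0.1,"spin": 0,"claw": 0.5},{"tx": 0,"ty": 0,"tz": 0,"spin": 0,"claw": 0.7},{"tx": 0,"ty": 0,"tz": 0,"spin": 0,"claw": 1},{"tx": 0,"ty": 0,"tz": 0,"spin": 0,"claw": 1}], force=40)

```text
time: 27.55
ee_pos: [0.5772, -0.0244, 0.094]
tool_rot: [[0.179, 0.984, 0.002], [0.984, -0.179, -0.001], [-0.0, 0.002, -1.0]]
contact_force: [-0.0, -0.3, 0.4]
opening: 0.0421
grasp_force: 0.0
```

servo_tool(targets=[{"tx": 0,"ty": 0,"tz": 0,"spin": 0,"claw": 1},{"tx": 0,"ty": 0,"tz": 0,"spin": 0,"claw": 1},{"tx": 0,"ty": 0,"tz": 0,"spin": 0,"claw": 1},{"tx": 0,"ty": 0,"tz": 0,"spin": 0,"claw": 1},{"tx": 0,"ty": 0,"tz": 0,"spin": 0,"claw": 1},{"tx": 0,"ty": 0,"tz": 0,"spin": 0,"claw": 1},{"tx": 0,"ty": 0,"tz": 0,"spin": 0,"claw": 1},{"tx": 0,"ty": 0,"tz": 0,"spin": 0,"claw": 1},{"tx": 0,"ty": 0,"tz": 0,"spin": 0,"claw": 1},{"tx": 0,"ty": 0,"tz": 0,"spin": 0,"claw": 1}])

```text
time: 28.55
ee_pos: [0.5762, -0.0242, 0.0928]
tool_rot: [[0.179, 0.984, -0.0], [0.984, -0.179, 0.0], [-0.0, -0.0, -1.0]]
contact_force: [-4.0, 1.2, 4.6]
opening: 0.0133
grasp_force: 40.0
```

servo_tool(targets=[{"tx": 0,"ty": 0,"tz": 0.1,"spin": 0,"claw": 1},{"tx": 0,"ty": 0,"tz": 0.2,"spin": 0,"claw": 1},{"tx": 0,"ty": 0,"tz": 0.3,"spin": 0,"claw": 1},{"tx": 0,"ty": 0,"tz": 0.4,"spin": 0,"claw": 1},{"tx": 0,"ty": 0,"tz": 0.5,"spin": 0,"claw": 1},{"tx": 0,"ty": 0,"tz": 0.5,"spin": 0,"claw": 1},{"tx": 0,"ty": 0,"tz": 0.5,"spin": 0,"claw": 1},{"tx": 0,"ty": 0,"tz": 0.4,"spin": 0,"claw": 1},{"tx": 0,"ty": 0,"tz": 0.3,"spin": 0,"claw": 1},{"tx": 0,"ty": 0,"tz": 0.1,"spin": 0,"claw": 1}])

```text
time: 29.55
ee_pos: [0.5773, -0.0244, 0.2605]
tool_rot: [[0.179, 0.984, 0.004], [0.984, -0.179, -0.001], [-0.0, 0.004, -1.0]]
contact_force: [0.4, -0.9, -2.0]
opening: 0.0132
grasp_force: 39.9
```

servo_tool(targets=[{"tx": -0.2,"ty": -0.35,"tz": 0,"spin": 0,"claw": 1},{"tx": -0.35,"ty": -0.55,"tz": 0,"spin": 0.1,"claw": 1},{"tx": -0.45,"ty": -0.7,"tz": 0,"spin": 0.2,"claw": 1},{"tx": -0.5,"ty": -0.75,"tz": 0,"spin": 0.3,"claw": 1},{"tx": -0.5,"ty": -0.75,"tz": 0,"spin": 0.3,"claw": 1},{"tx": -0.5,"ty": -0.75,"tz": 0,"spin": 0.3,"claw": 1},{"tx": -0.5,"ty": -0.75,"tz": 0,"spin": 0.3,"claw": 1},{"tx": -0.45,"ty": -0.7,"tz": 0,"spin": 0.3,"claw": 1},{"tx": -0.4,"ty": -0.6,"tz": 0,"spin": 0.19,"claw": 1},{"tx": -0.3,"ty": -0.55,"tz": 0,"spin": 0,"claw": 1}])

```text
time: 30.55
ee_pos: [0.3671, -0.3478, 0.2571]
tool_rot: [[0.022, 1.0, -0.001], [1.0, -0.022, 0.001], [0.001, -0.001, -1.0]]
contact_force: [-0.2, 0.8, -2.7]
opening: 0.0131
grasp_force: 39.9
```

servo_tool(targets=[{"tx": -0.16,"ty": -0.29,"tz": -0.1,"spin": 0,"claw": 1},{"tx": 0,"ty": 0,"tz": -0.3,"spin": 0,"claw": 1},{"tx": 0,"ty": 0,"tz": -0.5,"spin": 0,"claw": 1},{"tx": 0,"ty": 0,"tz": -0.6,"spin": 0,"claw": 1},{"tx": 0,"ty": 0,"tz": -0.5,"spin": 0,"claw": 1},{"tx": 0,"ty": 0,"tz": -0.4,"spin": 0,"claw": 1},{"tx": 0,"ty": 0,"tz": -0.2,"spin": 0,"claw": 1},{"tx": 0,"ty": 0,"tz": 0,"spin": 0,"claw": 1},{"tx": 0,"ty": 0,"tz": 0,"spin": 0,"claw": 1},{"tx": 0,"ty": 0,"tz": 0,"spin": 0,"claw": 1}])

```text
time: 31.55
ee_pos: [0.3614, -0.3619, 0.129]
tool_rot: [[0.021, 1.0, 0.001], [1.0, -0.021, -0.002], [-0.002, 0.001, -1.0]]
contact_force: [0.1, -0.1, -3.0]
opening: 0.0131
grasp_force: 39.9
```

Run:
```python
from h import *
s=vision.snapshot("scene")
cv2.imwrite("pics/m6.png",cv2.resize(s[180:420,20:300],(700,600)))
o=r.observe();print(o["ee_pos"],o["contact_force"],o["grasp_force"])
c=vision.calibration("scene")
d=np.array([.9998,-.021]);n=np.array([.021,.9998]);p=np.array(o["ee_pos"][:2])
for z in(.003,): 
  for a,b in[(70,75),(70,-75),(-70,-75),(-70,75)]:
    q=p+d*a/1e3+n*b/1e3;u,v=proj(c,[*q,.003]);print((a,b),q.round(3),round((u-20)*2.5),round((v-180)*2.5))
```

```text
[ 0.36139091 -0.36192845  0.12898128] [ 0.23213511  0.30050325 -2.36283248] 39.94946546852589
(70, 75) [ 0.433 -0.288] 327 274
(70, -75) [ 0.43  -0.438] 175 390
(-70, -75) [ 0.29  -0.435] 93 290
(-70, 75) [ 0.293 -0.285] 241 190
```

View pics/m6.png

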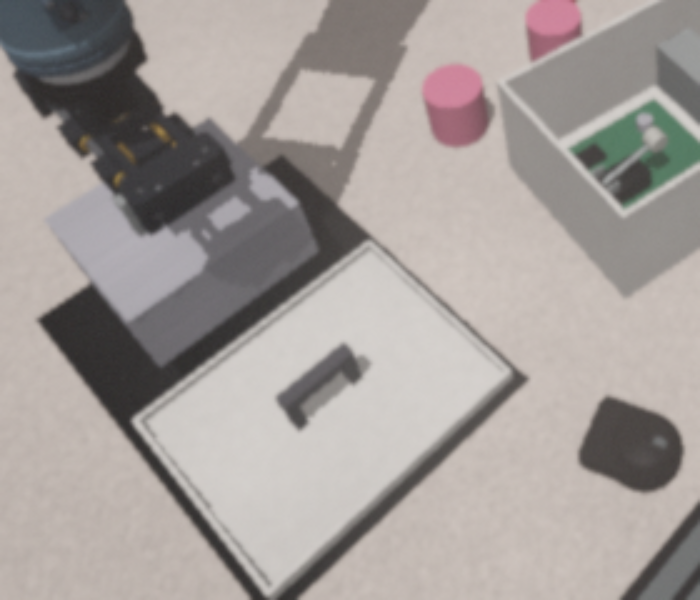

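The guard's foot projects inside the mat, a few mm from its near edge and clear of the cover. The unit is open and the lever and roller are visible at (650,140). Setting the guard down 2 mm further in.

servo_tool(targets=[{"tx": 0.04,"ty": 0,"tz": -0.2,"spin": 0,"claw": 1},{"tx": 0,"ty": 0,"tz": -0.2,"spin": 0,"claw": 1},{"tx": 0,"ty": 0,"tz": -0.15,"spin": 0,"claw": 1},{"tx": 0,"ty": 0,"tz": -0.1,"spin": 0,"claw": 1},{"tx": 0,"ty": 0,"tz": -0.05,"spin": 0,"claw": 1},{"tx": 0,"ty": 0,"tz": -0.04,"spin": 0,"claw": 1},{"tx": 0,"ty": 0,"tz": -0.02,"spin": 0,"claw": 1},{"tx": 0,"ty": 0,"tz": 0,"spin": 0,"claw": 1},{"tx": 0,"ty": 0,"tz": 0,"spin": 0,"claw": 1},{"tx": 0,"ty": 0,"tz": 0,"spin": 0,"claw": 1}])

```text
time: 32.6
ee_pos: [0.3628, -0.361, 0.0908]
tool_rot: [[0.021, 1.0, -0.0], [1.0, -0.021, 0.0], [0.0, -0.0, -1.0]]
contact_force: [-2.9, 5.5, 7.4]
opening: 0.0134
grasp_force: 39.9
```

servo_tool(targets=[{"tx": 0,"ty": 0,"tz": 0,"spin": 0,"claw": 0},{"tx": 0,"ty": 0,"tz": 0,"spin": 0,"claw": 0},{"tx": 0,"ty": 0,"tz": 0,"spin": 0,"claw": 0},{"tx": 0,"ty": 0,"tz": 0,"spin": 0,"claw": 0},{"tx": 0,"ty": 0,"tz": 0.2,"spin": 0,"claw": 0},{"tx": 0,"ty": 0,"tz": 0.5,"spin": 0,"claw": 0},{"tx": 0,"ty": 0,"tz": 0.8,"spin": 0,"claw": 0},{"tx": 0,"ty": 0,"tz": 0.8,"spin": 0.4,"claw": 0},{"tx": 0.1,"ty": 0.2,"tz": 0.5,"spin": 0.9,"claw": 1},{"tx": 0.2,"ty": 0.3,"tz": 0.3,"spin": 0.9,"claw": 1}])

```text
time: 33.6
ee_pos: [0.3783, -0.3374, 0.2484]
tool_rot: [[-0.156, 0.988, 0.003], [0.988, 0.156, -0.004], [-0.004, 0.002, -1.0]]
contact_force: [-0.4, -0.6, 0.4]
opening: 0.0636
grasp_force: 0.0
```

servo_tool(targets=[{"tx": 0.4,"ty": 0.6,"tz": 0,"spin": 0.9,"claw": 1},{"tx": 0.4,"ty": 0.7,"tz": 0,"spin": 0.9,"claw": 1},{"tx": 0.4,"ty": 0.7,"tz": 0,"spin": 0.9,"claw": 1},{"tx": 0.4,"ty": 0.7,"tz": 0,"spin": 0.9,"claw": 1},{"tx": 0.4,"ty": 0.7,"tz": 0,"spin": 0.9,"claw": 1},{"tx": 0.4,"ty": 0.7,"tz": 0,"spin": 0.9,"claw": 1},{"tx": 0.4,"ty": 0.7,"tz": 0,"spin": 0.9,"claw": 1},{"tx": 0.4,"ty": 0.7,"tz": 0,"spin": 0.9,"claw": 1},{"tx": 0.4,"ty": 0.6,"tz": 0,"spin": 0.9,"claw": 1},{"tx": 0.3,"ty": 0.3,"tz": 0,"spin": 0.9,"claw": 1}])

```text
time: 34.6
ee_pos: [0.5736, -0.0135, 0.2455]
tool_rot: [[-0.771, 0.637, 0.001], [0.637, 0.771, 0.0], [-0.0, 0.001, -1.0]]
contact_force: [0.2, -0.6, -0.3]
opening: 0.0003
grasp_force: 0.0
```

servo_tool(targets=[{"tx": 0.1,"ty": 0.1,"tz": 0,"spin": 0.9,"claw": 1},{"tx": 0.04,"ty": 0.1,"tz": 0,"spin": 0.9,"claw": 1},{"tx": 0,"ty": 0,"tz": 0,"spin": 0.9,"claw": 1},{"tx": 0,"ty": 0,"tz": 0,"spin": 0.9,"claw": 1},{"tx": 0,"ty": 0,"tz": 0,"spin": 0.9,"claw": 1},{"tx": 0,"ty": 0,"tz": 0,"spin": 0.9,"claw": 1},{"tx": 0,"ty": 0,"tz": 0,"spin": 0.9,"claw": 1},{"tx": 0,"ty": 0,"tz": 0,"spin": 0,"claw": 1},{"tx": 0,"ty": 0,"tz": 0,"spin": 0,"claw": 1},{"tx": 0,"ty": 0,"tz": 0,"spin": 0,"claw": 1}])

```text
time: 35.6
ee_pos: [0.5798, -0.0062, 0.245]
tool_rot: [[-0.981, 0.192, 0.0], [0.192, 0.981, -0.0], [-0.0, 0.0, -1.0]]
contact_force: [-0.4, -0.4, -0.3]
opening: 0.0004
grasp_force: 0.0
```

Run:
```python
from h import *
c=vision.calibration("wrist");w=vision.snapshot("wrist");t=vision.snapshot("top")
s=r.observe();print(s["ee_pos"],np.degrees(np.arctan2(s["tool_rot"][1][1],s["tool_rot"][0][1])),"roller pred",proj(c,[.5799,-.0059,.062]),"hinge",proj(c,[.581-.0119,-.065,.034]))
a=np.hstack([w[:,80:480],cv2.resize(t[150:340,340:480],(300,407)) if 0 else cv2.copyMakeBorder(cv2.resize(t[160:330,350:480],(321,420)),0,0,0,79,0)]);cv2.imwrite("pics/m7.png",a)
```

```text
[ 0.57979431 -0.00621543  0.24484452] 78.96074852915994 roller pred (np.float64(273.0337529072132), np.float64(186.46822037086895)) hinge (np.float64(218.39430799539235), np.float64(181.33609849410954))
```

View pics/m7.png

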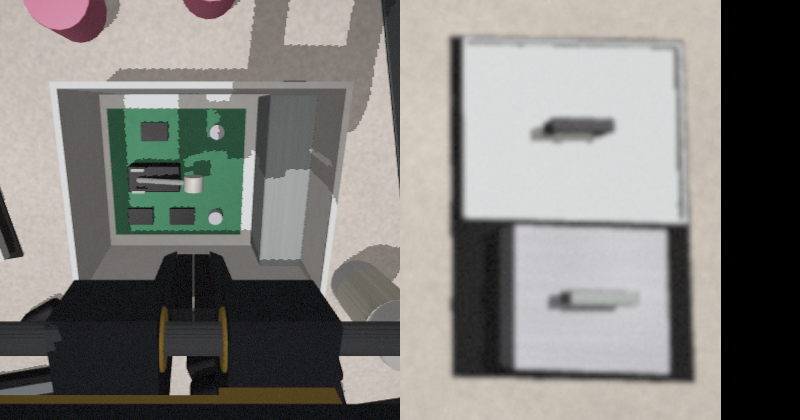

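The guard stands on the mat next to the cover. The roller at (193,184) is where predicted. Descending to just above it with closed fingers.

servo_tool(targets=[{"tx": 0,"ty": 0,"tz": -0.4,"spin": 0.1,"claw": 1},{"tx": 0,"ty": 0,"tz": -0.6,"spin": 0,"claw": 1},{"tx": 0,"ty": 0,"tz": -0.6,"spin": 0,"claw": 1},{"tx": 0,"ty": 0,"tz": -0.6,"spin": 0,"claw": 1},{"tx": 0,"ty": 0,"tz": -0.5,"spin": 0,"claw": 1},{"tx": 0,"ty": 0,"tz": -0.4,"spin": 0,"claw": 1},{"tx": 0,"ty": 0,"tz": -0.2,"spin": 0,"claw": 1},{"tx": 0,"ty": 0,"tz": -0.2,"spin": 0,"claw": 1},{"tx": 0,"ty": 0,"tz": 0,"spin": 0,"claw": 1},{"tx": 0,"ty": 0,"tz": 0,"spin": 0,"claw": 1}])

```text
time: 36.7
ee_pos: [0.5804, -0.0063, 0.0704]
tool_rot: [[-0.983, 0.183, 0.001], [0.183, 0.983, -0.0], [-0.001, -0.0, -1.0]]
contact_force: [-0.2, -0.2, -0.3]
opening: 0.0002
grasp_force: 0.0
```

servo_tool(targets=[{"tx": 0,"ty": 0,"tz": 0,"spin": 0,"claw": 1},{"tx": 0,"ty": 0,"tz": 0,"spin": 0,"claw": 1},{"tx": 0,"ty": 0,"tz": -0.04,"spin": 0,"claw": 1},{"tx": 0,"ty": 0,"tz": -0.04,"spin": 0,"claw": 1},{"tx": 0,"ty": 0,"tz": 0,"spin": 0,"claw": 1},{"tx": 0,"ty": 0,"tz": 0,"spin": 0,"claw": 1},{"tx": 0,"ty": 0,"tz": 0,"spin": 0,"claw": 1},{"tx": 0,"ty": 0,"tz": 0,"spin": 0,"claw": 1},{"tx": 0,"ty": 0,"tz": 0,"spin": 0,"claw": 1},{"tx": 0,"ty": 0,"tz": 0,"spin": 0,"claw": 1}])

```text
time: 37.7
ee_pos: [0.5798, -0.0062, 0.0658]
tool_rot: [[-0.983, 0.183, 0.0], [0.183, 0.983, -0.0], [-0.0, -0.0, -1.0]]
contact_force: [-1.6, -0.6, -0.5]
opening: 0.0007
grasp_force: 0.0
```

servo_tool(targets=[{"tx": 0,"ty": 0,"tz": -0.04,"spin": 0,"claw": 1},{"tx": 0,"ty": 0,"tz": -0.04,"spin": 0,"claw": 1},{"tx": 0,"ty": 0,"tz": -0.04,"spin": 0,"claw": 1},{"tx": 0,"ty": 0,"tz": -0.04,"spin": 0,"claw": 1},{"tx": 0,"ty": 0,"tz": -0.03,"spin": 0,"claw": 1},{"tx": 0,"ty": 0,"tz": 0,"spin": 0,"claw": 1},{"tx": 0,"ty": 0,"tz": 0,"spin": 0,"claw": 1},{"tx": 0,"ty": 0,"tz": 0,"spin": 0,"claw": 1},{"tx": 0,"ty": 0,"tz": 0,"spin": 0,"claw": 1},{"tx": 0,"ty": 0,"tz": 0,"spin": 0,"claw": 1}])

```text
time: 38.7
ee_pos: [0.5801, -0.0062, 0.0564]
tool_rot: [[-0.983, 0.183, 0.001], [0.183, 0.983, -0.0], [-0.001, 0.0, -1.0]]
contact_force: [1.3, 3.6, 5.2]
opening: 0.0005
grasp_force: 2.4
```

```bash
cat > f.py <<'E'
from h import *
F=[];Z=[]
for i in range(10):
    vision.snapshot("wrist");o=r.observe();F.append(o["contact_force"]);Z.append(o["ee_pos"][2])
print(np.mean(F,0).round(2),np.std(F,0).round(2),np.mean(Z).round(5),np.std(Z).round(5),o["time"])
E
python3 f.py
```

```text
[1.94 3.72 4.75] [0.66 0.4  0.58] 0.05633 3e-05 39.2
```

servo_tool(targets=[{"tx": 0,"ty": 0.01,"tz": -0.02,"spin": 0,"claw": 1},{"tx": 0,"ty": 0.01,"tz": -0.02,"spin": 0,"claw": 1},{"tx": 0,"ty": 0.01,"tz": -0.02,"spin": 0,"claw": 1},{"tx": 0,"ty": 0,"tz": -0.02,"spin": 0,"claw": 1},{"tx": 0,"ty": 0,"tz": -0.01,"spin": 0,"claw": 1},{"tx": 0,"ty": 0,"tz": 0,"spin": 0,"claw": 1},{"tx": 0,"ty": 0,"tz": 0,"spin": 0,"claw": 1},{"tx": 0,"ty": 0,"tz": 0,"spin": 0,"claw": 1},{"tx": 0,"ty": 0,"tz": 0,"spin": 0,"claw": 1},{"tx": 0,"ty": 0,"tz": 0,"spin": 0,"claw": 1}])

```text
time: 40.2
ee_pos: [0.5801, -0.0049, 0.0519]
tool_rot: [[-0.983, 0.183, 0.001], [0.183, 0.983, -0.0], [-0.001, -0.0, -1.0]]
contact_force: [4.8, 0.2, 5.0]
opening: 0.0001
grasp_force: 2.4
```

```bash
python3 f.py
```

```text
[3.87 0.23 4.87] [0.34 0.46 0.59] 0.05176 5e-05 40.7
```

Force 4.9 N at 10 mm down: past the click and well short of overtravel. Releasing, then returning to the guard.

servo_tool(targets=[{"tx": 0,"ty": 0,"tz": 0.05,"spin": 0,"claw": 1},{"tx": 0,"ty": 0,"tz": 0.1,"spin": 0,"claw": 1},{"tx": 0,"ty": 0,"tz": 0.2,"spin": 0,"claw": 1},{"tx": 0,"ty": 0,"tz": 0.4,"spin": 0,"claw": 1},{"tx": 0,"ty": 0,"tz": 0.6,"spin": 0,"claw": 1},{"tx": 0,"ty": 0,"tz": 0.8,"spin": 0,"claw": 1},{"tx": 0,"ty": 0,"tz": 0.8,"spin": 0,"claw": 1},{"tx": 0,"ty": 0,"tz": 0.6,"spin": -0.5,"claw": 1},{"tx": 0,"ty": -0.2,"tz": 0.3,"spin": -0.9,"claw": 0.5},{"tx": -0.2,"ty": -0.4,"tz": 0,"spin": -0.9,"claw": 0}])

```text
time: 41.7
ee_pos: [0.5706, -0.0339, 0.2473]
tool_rot: [[-0.933, 0.36, 0.003], [0.36, 0.933, -0.0], [-0.003, 0.001, -1.0]]
contact_force: [0.2, -1.3, 1.3]
opening: 0.0144
grasp_force: 0.0
```

servo_tool(targets=[{"tx": -0.4,"ty": -0.6,"tz": 0,"spin": -0.9,"claw": 0},{"tx": -0.4,"ty": -0.7,"tz": 0,"spin": -0.9,"claw": 0},{"tx": -0.4,"ty": -0.7,"tz": 0,"spin": -0.9,"claw": 0},{"tx": -0.4,"ty": -0.7,"tz": 0,"spin": -0.9,"claw": 0},{"tx": -0.4,"ty": -0.7,"tz": 0,"spin": -0.9,"claw": 0},{"tx": -0.4,"ty": -0.7,"tz": 0,"spin": -0.9,"claw": 0},{"tx": -0.4,"ty": -0.7,"tz": 0,"spin": -0.9,"claw": 0},{"tx": -0.4,"ty": -0.7,"tz": 0,"spin": -0.9,"claw": 0},{"tx": -0.4,"ty": -0.5,"tz": 0,"spin": -0.9,"claw": 0},{"tx": -0.4,"ty": -0.3,"tz": 0,"spin": -0.9,"claw": 0}])

```text
time: 42.7
ee_pos: [0.368, -0.3503, 0.2437]
tool_rot: [[-0.461, 0.888, -0.001], [0.888, 0.461, 0.002], [0.003, -0.0, -1.0]]
contact_force: [-0.0, -0.0, -1.0]
opening: 0.088
grasp_force: 0.0
```

servo_tool(targets=[{"tx": -0.14,"ty": -0.23,"tz": 0,"spin": -0.9,"claw": 0},{"tx": 0,"ty": 0,"tz": 0,"spin": -0.9,"claw": 0},{"tx": 0,"ty": 0,"tz": 0,"spin": -0.9,"claw": 0},{"tx": 0,"ty": 0,"tz": 0,"spin": -0.9,"claw": 0},{"tx": 0,"ty": 0,"tz": 0,"spin": -0.9,"claw": 0},{"tx": 0,"ty": 0,"tz": 0,"spin": -0.9,"claw": 0},{"tx": 0,"ty": 0,"tz": 0,"spin": -0.9,"claw": 0},{"tx": 0,"ty": 0,"tz": 0,"spin": 0,"claw": 0},{"tx": 0,"ty": 0,"tz": 0,"spin": 0,"claw": 0},{"tx": 0,"ty": 0,"tz": 0,"spin": 0,"claw": 0}])

```text
time: 43.7
ee_pos: [0.3626, -0.3608, 0.244]
tool_rot: [[0.02, 1.0, -0.0], [1.0, -0.02, 0.001], [0.001, -0.0, -1.0]]
contact_force: [-0.9, -0.3, 0.0]
opening: 0.0881
grasp_force: 0.0
```

servo_tool(targets=[{"tx": 0,"ty": 0,"tz": -0.5,"spin": 0,"claw": 0},{"tx": 0,"ty": 0,"tz": -0.6,"spin": 0,"claw": 0},{"tx": 0,"ty": 0,"tz": -0.6,"spin": 0,"claw": 0},{"tx": 0,"ty": 0,"tz": -0.6,"spin": 0,"claw": 0},{"tx": 0,"ty": 0,"tz": -0.4,"spin": 0,"claw": 0.2},{"tx": 0,"ty": 0,"tz": -0.2,"spin": 0,"claw": 0.4},{"tx": 0,"ty": 0,"tz": -0.14,"spin": 0,"claw": 0.5},{"tx": 0,"ty": 0,"tz": 0,"spin": 0,"claw": 0.7},{"tx": 0,"ty": 0,"tz": 0,"spin": 0,"claw": 1},{"tx": 0,"ty": 0,"tz": 0,"spin": 0,"claw": 1}], force=40)

```text
time: 44.7
ee_pos: [0.3633, -0.3619, 0.0934]
tool_rot: [[0.021, 1.0, 0.001], [1.0, -0.021, -0.002], [-0.002, 0.001, -1.0]]
contact_force: [-0.4, -0.6, 0.7]
opening: 0.0419
grasp_force: 0.0
```

servo_tool(targets=[{"tx": 0,"ty": 0,"tz": 0,"spin": 0,"claw": 1},{"tx": 0,"ty": 0,"tz": 0,"spin": 0,"claw": 1},{"tx": 0,"ty": 0,"tz": 0,"spin": 0,"claw": 1},{"tx": 0,"ty": 0,"tz": 0,"spin": 0,"claw": 1},{"tx": 0,"ty": 0,"tz": 0,"spin": 0,"claw": 1},{"tx": 0,"ty": 0,"tz": 0.1,"spin": 0,"claw": 1},{"tx": 0,"ty": 0,"tz": 0.2,"spin": 0,"claw": 1},{"tx": 0,"ty": 0,"tz": 0.3,"spin": 0,"claw": 1},{"tx": 0,"ty": 0,"tz": 0.4,"spin": 0,"claw": 1},{"tx": 0,"ty": 0,"tz": 0.5,"spin": 0,"claw": 1}])

```text
time: 45.7
ee_pos: [0.3624, -0.3605, 0.1677]
tool_rot: [[0.021, 1.0, -0.001], [1.0, -0.021, 0.002], [0.002, -0.001, -1.0]]
contact_force: [0.0, 0.3, -3.4]
opening: 0.0132
grasp_force: 40.0
```

servo_tool(targets=[{"tx": 0,"ty": 0,"tz": 0.6,"spin": 0,"claw": 1},{"tx": 0,"ty": 0,"tz": 0.6,"spin": 0,"claw": 1},{"tx": 0,"ty": 0,"tz": 0.5,"spin": 0,"claw": 1},{"tx": 0,"ty": 0,"tz": 0.2,"spin": 0,"claw": 1},{"tx": 0,"ty": 0,"tz": 0,"spin": 0,"claw": 1},{"tx": 0,"ty": 0,"tz": 0,"spin": 0,"claw": 1},{"tx": 0,"ty": 0,"tz": 0,"spin": 0,"claw": 1},{"tx": 0,"ty": 0,"tz": 0,"spin": 0,"claw": 1},{"tx": 0,"ty": 0,"tz": 0,"spin": 0,"claw": 1},{"tx": 0,"ty": 0,"tz": 0,"spin": 0,"claw": 1}])

```text
time: 46.7
ee_pos: [0.3627, -0.3611, 0.2617]
tool_rot: [[0.021, 1.0, -0.0], [1.0, -0.021, 0.001], [0.001, -0.0, -1.0]]
contact_force: [-0.2, 0.5, -2.7]
opening: 0.0134
grasp_force: 40.0
```

Run:
```python
from h import *
s=vision.snapshot("scene")
cv2.imwrite("pics/m8.png",cv2.resize(s[90:300,150:430],(800,600)))
c=vision.calibration("scene");u,v=proj(c,[.5799,-.0059,.062]);print("roller top pred",(u-150)*20/7,(v-90)*20/7)
```

```text
roller top pred 376.18026952941153 408.8018082346366
```

View pics/m8.png

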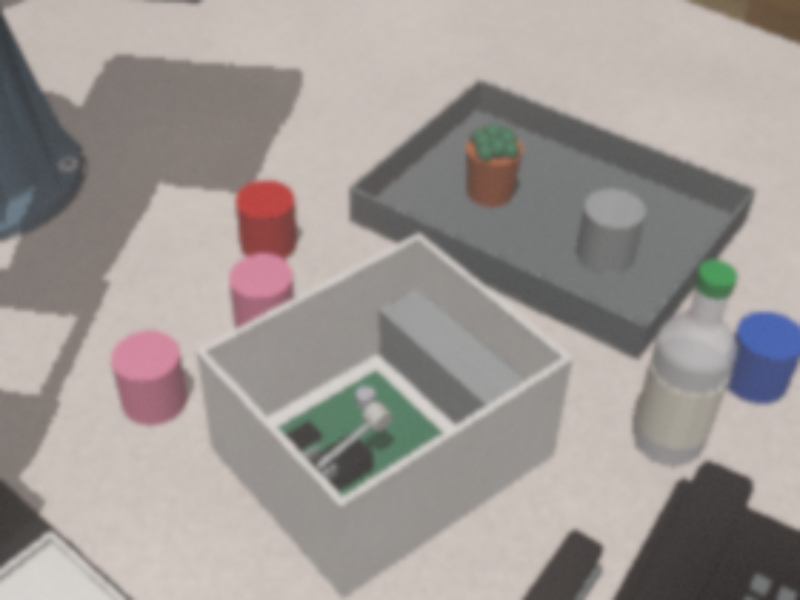

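The roller is back at rest: its top is seen at about (377,405) against (376,409) predicted. The plant (493,165) and tin (612,230) are upright in the tray. Carrying the guard home.

servo_tool(targets=[{"tx": 0.2,"ty": 0.35,"tz": 0,"spin": 0,"claw": 1},{"tx": 0.35,"ty": 0.55,"tz": 0,"spin": -0.1,"claw": 1},{"tx": 0.45,"ty": 0.7,"tz": 0,"spin": -0.2,"claw": 1},{"tx": 0.5,"ty": 0.75,"tz": 0,"spin": -0.3,"claw": 1},{"tx": 0.5,"ty": 0.75,"tz": 0,"spin": -0.3,"claw": 1},{"tx": 0.5,"ty": 0.75,"tz": 0,"spin": -0.3,"claw": 1},{"tx": 0.5,"ty": 0.75,"tz": 0,"spin": -0.3,"claw": 1},{"tx": 0.45,"ty": 0.7,"tz": 0,"spin": -0.3,"claw": 1},{"tx": 0.4,"ty": 0.6,"tz": 0,"spin": -0.19,"claw": 1},{"tx": 0.3,"ty": 0.55,"tz": 0,"spin": 0,"claw": 1}])

```text
time: 47.75
ee_pos: [0.5713, -0.0368, 0.2621]
tool_rot: [[0.179, 0.984, 0.0], [0.984, -0.179, 0.0], [0.0, 0.0, -1.0]]
contact_force: [-0.1, -1.1, -2.3]
opening: 0.013
grasp_force: 40.0
```

servo_tool(targets=[{"tx": 0.13,"ty": 0.28,"tz": 0,"spin": 0,"claw": 1},{"tx": 0,"ty": 0,"tz": 0,"spin": 0,"claw": 1},{"tx": 0,"ty": 0,"tz": 0,"spin": 0,"claw": 1},{"tx": 0,"ty": 0,"tz": 0,"spin": 0,"claw": 1},{"tx": 0,"ty": 0,"tz": 0,"spin": 0,"claw": 1},{"tx": 0,"ty": 0,"tz": 0,"spin": 0,"claw": 1},{"tx": 0,"ty": 0,"tz": 0,"spin": 0,"claw": 1},{"tx": 0,"ty": 0,"tz": 0,"spin": 0,"claw": 1},{"tx": 0,"ty": 0,"tz": 0,"spin": 0,"claw": 1},{"tx": 0,"ty": 0,"tz": 0,"spin": 0,"claw": 1}])

```text
time: 48.75
ee_pos: [0.5768, -0.0247, 0.2622]
tool_rot: [[0.179, 0.984, 0.0], [0.984, -0.179, -0.0], [-0.0, 0.0, -1.0]]
contact_force: [0.2, 0.3, -1.5]
opening: 0.0131
grasp_force: 40.0
```

servo_tool(targets=[{"tx": 0,"ty": 0,"tz": -0.2,"spin": 0,"claw": 1},{"tx": 0,"ty": 0,"tz": -0.4,"spin": 0,"claw": 1},{"tx": 0,"ty": 0,"tz": -0.5,"spin": 0,"claw": 1},{"tx": 0,"ty": 0,"tz": -0.5,"spin": 0,"claw": 1},{"tx": 0,"ty": 0,"tz": -0.5,"spin": 0,"claw": 1},{"tx": 0,"ty": 0,"tz": -0.5,"spin": 0,"claw": 1},{"tx": 0,"ty": 0,"tz": -0.4,"spin": 0,"claw": 1},{"tx": 0,"ty": 0,"tz": -0.2,"spin": 0,"claw": 1},{"tx": 0,"ty": 0,"tz": 0,"spin": 0,"claw": 1},{"tx": 0,"ty": 0,"tz": 0,"spin": 0,"claw": 1}])

```text
time: 49.75
ee_pos: [0.5772, -0.0248, 0.1027]
tool_rot: [[0.179, 0.984, 0.001], [0.984, -0.179, -0.0], [-0.0, 0.001, -1.0]]
contact_force: [0.9, -0.5, -1.9]
opening: 0.0133
grasp_force: 40.0
```

servo_tool(targets=[{"tx": 0,"ty": 0,"tz": -0.03,"spin": 0,"claw": 1},{"tx": 0,"ty": 0,"tz": -0.03,"spin": 0,"claw": 1},{"tx": 0,"ty": 0,"tz": -0.03,"spin": 0,"claw": 1},{"tx": 0,"ty": 0,"tz": -0.02,"spin": 0,"claw": 1},{"tx": 0,"ty": 0,"tz": 0,"spin": 0,"claw": 1},{"tx": 0,"ty": 0,"tz": 0,"spin": 0,"claw": 1},{"tx": 0,"ty": 0,"tz": 0,"spin": 0,"claw": 1},{"tx": 0,"ty": 0,"tz": 0,"spin": 0,"claw": 1},{"tx": 0,"ty": 0,"tz": 0,"spin": 0,"claw": 1},{"tx": 0,"ty": 0,"tz": 0,"spin": 0,"claw": 1}])

```text
time: 50.75
ee_pos: [0.5768, -0.0247, 0.0967]
tool_rot: [[0.179, 0.984, 0.0], [0.984, -0.179, 0.0], [0.0, 0.0, -1.0]]
contact_force: [-0.1, 0.5, -2.4]
opening: 0.0137
grasp_force: 40.0
```

Still hanging, about 4 mm to go.

servo_tool(targets=[{"tx": 0,"ty": 0,"tz": -0.03,"spin": 0,"claw": 1},{"tx": 0,"ty": 0,"tz": -0.03,"spin": 0,"claw": 1},{"tx": 0,"ty": 0,"tz": -0.01,"spin": 0,"claw": 1},{"tx": 0,"ty": 0,"tz": -0.01,"spin": 0,"claw": 1},{"tx": 0,"ty": 0,"tz": 0,"spin": 0,"claw": 1},{"tx": 0,"ty": 0,"tz": 0,"spin": 0,"claw": 1},{"tx": 0,"ty": 0,"tz": 0,"spin": 0,"claw": 1},{"tx": 0,"ty": 0,"tz": 0,"spin": 0,"claw": 1},{"tx": 0,"ty": 0,"tz": 0,"spin": 0,"claw": 1},{"tx": 0,"ty": 0,"tz": 0,"spin": 0,"claw": 1}])

```text
time: 51.75
ee_pos: [0.577, -0.0247, 0.0944]
tool_rot: [[0.179, 0.984, 0.0], [0.984, -0.179, -0.0], [-0.0, 0.0, -1.0]]
contact_force: [-6.1, 0.7, 9.9]
opening: 0.0133
grasp_force: 40.0
```

servo_tool(targets=[{"tx": 0,"ty": 0,"tz": 0.01,"spin": 0,"claw": 0.7},{"tx": 0,"ty": 0,"tz": 0,"spin": 0,"claw": 0.5},{"tx": 0,"ty": 0,"tz": 0,"spin": 0,"claw": 0.5},{"tx": 0,"ty": 0,"tz": 0,"spin": 0,"claw": 0.5},{"tx": 0,"ty": 0,"tz": 0.2,"spin": 0,"claw": 0.5},{"tx": 0,"ty": 0,"tz": 0.5,"spin": 0,"claw": 0.3},{"tx": 0,"ty": 0,"tz": 0.8,"spin": 0,"claw": 0},{"tx": 0,"ty": 0,"tz": 0.9,"spin": 0,"claw": 0},{"tx": 0,"ty": 0,"tz": 0.9,"spin": 0,"claw": 0},{"tx": 0,"ty": 0,"tz": 0.6,"spin": 0,"claw": 0}])

```text
time: 52.75
ee_pos: [0.5777, -0.0249, 0.2929]
tool_rot: [[0.179, 0.984, 0.005], [0.984, -0.179, -0.001], [-0.0, 0.005, -1.0]]
contact_force: [0.8, 0.5, -0.2]
opening: 0.0819
grasp_force: 0.0
```

servo_tool(targets=[{"tx": -0.3,"ty": 0,"tz": 0,"spin": 0,"claw": 0},{"tx": -0.6,"ty": 0,"tz": 0,"spin": 0,"claw": 0},{"tx": -0.7,"ty": 0,"tz": 0,"spin": 0,"claw": 0},{"tx": -0.7,"ty": 0,"tz": 0,"spin": 0,"claw": 0},{"tx": -0.6,"ty": 0,"tz": 0,"spin": 0,"claw": 0},{"tx": -0.3,"ty": 0,"tz": 0,"spin": 0,"claw": 0},{"tx": 0,"ty": 0,"tz": 0,"spin": 0,"claw": 0},{"tx": 0,"ty": 0,"tz": 0,"spin": 0,"claw": 0},{"tx": 0,"ty": 0,"tz": 0,"spin": 0,"claw": 0},{"tx": 0,"ty": 0,"tz": 0,"spin": 0,"claw": 0}])

```text
time: 53.75
ee_pos: [0.4174, -0.0248, 0.2882]
tool_rot: [[0.179, 0.984, -0.0], [0.984, -0.179, 0.0], [0.0, -0.0, -1.0]]
contact_force: [-0.7, -0.6, -0.3]
opening: 0.0882
grasp_force: 0.0
```

Run:
```python
from h import *
s=vision.snapshot("scene");t=vision.snapshot("top")
cv2.imwrite("pics/m9.png",np.vstack([np.hstack([cv2.resize(s[90:300,150:430],(400,300)),cv2.resize(t[120:345,90:390],(400,300))]),np.hstack([cv2.resize(s[240:420,20:260],(400,300)),cv2.resize(t[120:330,280:560],(400,300))])]))
o=r.observe();print(o["ee_pos"],o["time"])
```

```text
[ 0.41720033 -0.02471228  0.28799319] 53.85
```

View pics/m9.png

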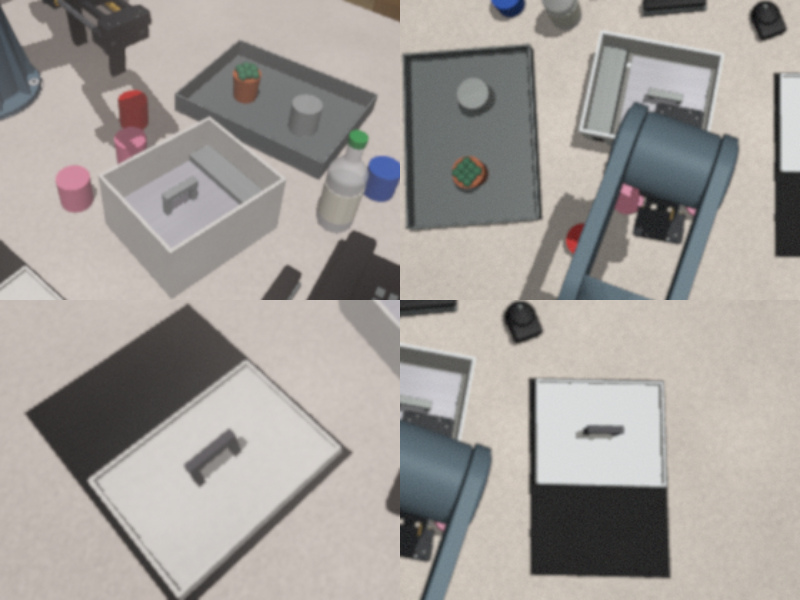

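The guard is flat in the unit with its handle at (180,194). The cover lies on the mat, the plant and tin are upright in the tray, and nothing else has moved. Handing in.

```bash
python3 -c "
from cell import r
print(r.finish_job())"
```

```text
the job is handed in; nothing more can be done
None
```

The job is done and handed in at about 54 s: the plant and tin stand in the tray, the cover lies right way up on the mat, the switch was pressed to about 10 mm (past the 7.5 mm click point, short of the 16 mm overtravel limit) and sprang back, and the guard is back over it; the click itself was judged from depth and force, and the pass/fail result was not shown.

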